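# Pin the lens barrel and tighten its lock ring

### The arm

A 6-joint arm with a two-finger parallel gripper is mounted at the origin on a cart in front of the work surface, level with it; the furniture and walls round the work are solid. World frame = base frame: x ahead of the robot, y to its left, z up, the work surface at z = 0. Lengths are in m, angles in degrees, forces in N, time in s.
With the tool pointing down it reaches from about 0.375 to 0.9 m from the base axis. Payload 3.1 kg.
Tool frame: the origin (TCP) lies at the very end of the fingers, on their centre line; the grasp point (between the pads) lies 19 mm behind it; z points along the fingers, y is the line along which they close (so a half turn about z gives the same grasp; the last joint's range is limited). The gripper opens to 87 mm and grips with 3 to 60 N. Pads are 19 mm wide; open, the fingers measure 117 mm over their backs; the gripper's body (75 mm by 190 mm) begins 51 mm behind the grasp point.
Start: joints at [56.809, 30.224, 82.088, -0, 67.689, -10.227], TCP at [0.244, 0.575, 0.223] pointing down, gripper open.
Joint ranges: [-176.69, 176.69], [-43.24, 126.21], [12.49, 139.97], [-82, 262], [0, 151.66], [-163.58, 163.58]. Speed limits (degrees/s): [159.86, 159.86, 180, 180, 180, 180].

### API

Orientations are given as a 3x3 rotation matrix whose columns are the frame's x, y, z axes.
In Python, from rig import bot gives the robot as it stands.
- The arm moves only by the tool move_arm, never from a script. Its argument "increments" is a list of rows, each an object with "xyz": the shift along the tool's x, y, z in mm, a list of three; "roll": the turn about the tool's z in rad; "grip": the opening in per cent of the stroke, from 0 (shut) to 100 (fully open). A call has 1 to 5 rows; each row shifts and turns the commanded pose from where the row before left it, along the tool's axes as they then stand; what a row does not reach is not made up. A row lasts 1/12 s, in which the tool goes at most 41.7 mm and 7.16 degrees, less where a joint would pass 70% of its speed; a pose out of reach is approached as far as the arm can. A call is refused whole if a number of a shift passes 41.7 or a number of a turn 0.125, either way. A call with a gripper value outside its range is refused whole. The fingers move at their own pace and stop on an object; the grip force is fixed at half the most. Time passes only in rows, so rows that do not move let the fingers close. It gives the time, the measured TCP pose, the force, the opening and the grip force at its end, in the units of the state.
- bot.read_state(): the state, without advancing time (a new reading comes with each control period).
- bot.capture(name): name is "scene" or "top" or "wrist"; returns (picture, depth): 400x640x3 uint8, red, green, blue; 400x640 float32, m along the optical axis (not along the pixel's ray), 0 where there is no reading.
- bot.camera_model(name): a dict with "intrinsics" (3x3 intrinsics, pixels), "rvec" (rotation vector, rad) and "tvec" (3), from world to camera coordinates, as OpenCV has them; the wrist camera has in their place "tool_from_camera" (4x4, takes a point from camera to tool coordinates, whose origin is the TCP and whose axes are the flange's). Camera axes: x right, y down, z forward; pixel columns grow to the right and rows downward; lengths in m; the calibration is good to about 2 mm. A picture is of the moment at which its call begins: read the wrist's pose just before it. camera_model takes no time and is no camera call.
- bot.hand_in(): hands the job in; it is judged then, once.
Trained networks look in the newest picture that a camera, given by its name, has taken for a name from the list of things; names that differ only in an ending like _2 or _b are one class to them, and where a whole thing is asked for, a point or a joint stands for the part that bears it (a point fixed in the world has none). Each returns a list of dicts, best first, with "conf" (0 to 1); they miss things now and then, are a little off and sometimes report something else, mostly with a low value. They report only what shows in the picture. A call takes as long as a camera call. They do not tell look-alikes from the thing itself.
- bot.spot_in(label, camera): "at" ([x, y, z] in m, in the coordinates of the camera as it stood for that picture, good to about 4 mm: the middle of the surface that is visible of it).
- bot.trace(label, camera): "mask" (400x640 bool, what is visible of it).
The state is a dict: "time_s": time; "joint_positions": joint angles; "qvel": joint speeds; "tau": joint torques, N m; "position": TCP position; "tcp_rot": TCP orientation; "force": force on the tool from outside, world axes, zero at the start; "moment": the same for the moment, N m; "opening": opening from 0.0 (shut) to 1.0 (fully open); "grasp_force": force on a finger pad.
Only numpy, scipy, OpenCV 4.12 (cv2) and the standard library are available. Lean on these libraries where they do the work, as an engineer would, in place of code of your own. Each camera call takes 0.05 s, during which the arm holds its last target. There are 200 camera calls.

### The job

Turn the lens barrel of the camera adapter round to its index position and hold it there by pushing the index pin from the pin block, through the hole in the barrel's arm, fully home in the adapter's post. Then, with the pin keeping the barrel still, tighten the knurled lock ring clockwise against the housing to about 0.7 newton metre, gently enough that it never passes 1 and strains the pin. Leave the pin in, let go, and do not disturb the other things on the bench.

Things in the scene. Friction and masses are not known exactly. Their poses are not given: they have to be found in the camera images.
- adapter: Camera adapter fixed to the bench: aluminium flange 116 x 124 x 10 mm, round body narrowing (above 43 mm) to a neck 52 mm across that ends 60 mm up, and, centred 50 mm out along its -y axis, an upright post of 26 x 26 mm, top 74 mm up. Heights are above the bench. Origin on the bench under the barrel's axis, z up.
- post_hole (a point): Centre of the mouth of the hole in the top of the adapter's post (74 mm above the bench, 50 mm from the barrel's axis). Hole diameter 9 mm, 28 mm deep, with a 1.5 mm chamfer.
- focus_barrel: Lens barrel in the adapter, 45 mm across, lens on top at 92 mm; origin and index axes as the adapter's. Its flat black arm (24 mm wide, 77.5 to 87.5 mm up) reaches 62 mm out along the barrel's -y, over the post. Unpinned it turns about the vertical axis with 0.07 newton metre of friction and stays put; it starts up to 0.3 rad off index either way. At index the arm's hole is over the post's hole.
- barrel_hole (a point): Centre of the upper mouth of the through hole in the end of the barrel's arm (87.5 mm above the bench, 50 mm from the barrel's axis). Hole diameter 9.5 mm, with a 1.5 mm chamfer at the top.
- lock_ring: Knurled steel ring round the barrel, 57 mm across, 60 to 76 mm up; origin on the bench on the barrel's axis. Tightens clockwise from above. Its thread drags 0.15 newton metre, so an unpinned barrel turns along. Pinned, it runs 0.23 to 1.13 rad (unknown) until it meets the housing; then torque rises 7 newton metre per rad. Released, it springs back under 0.1 rad and stays jammed.
- ring_grip (a point): Point on the ring's axis at mid height, 68 mm up. The ring is gripped across its 57 mm from above with the barrel between the fingers (barrel top 24 mm, pin head's top 43.5 mm above this point). Fingers can sweep to about 0.6 rad from the arm's direction before they meet the post or arm.
- pin_block: Aluminium block 44 x 84 mm, 42 mm high, fixed to the bench, with two holes 9.5 mm in diameter, 42 mm apart along its y axis, in which the index pin and a taper drift stand. Origin on the bench under its centre. The pin's tip is then 6 mm above the bench.
- index_pin: Steel index pin, 35 g: shank 8 mm across, 36 mm long with a 2.5 mm tapered tip; knurled head above it 16 mm across, 24 mm high. Origin at the tip, z up to the head. It stands in either hole of the block, head resting on the block. Home, its head rests on the arm and its tip is 51.5 mm up, 22.5 mm inside the post. Tightening the ring makes the arm press sideways on it, 50 mm from the axis.
- drift: Dark taper drift, a slim cone 6 to 9 mm across on an 11 mm collar, standing 33 mm out of the other hole of the pin block; not used. Origin at the lower end of its shank.
- hex_key: Hexagon key lying on the bench, 30 x 88 x 5 mm; a bystander.
- screw_dish: Clear round dish with small screws, 86 mm across, 13 mm high; a bystander.
- tape_roll: Roll of yellow film tape lying flat, 77 mm across, 19 mm high; a bystander.
- blower: Black rubber dust blower standing on the bench, 45 mm across, 90 mm high; a bystander.
Things that resemble listed ones, but are neither listed nor needed, are in the scene too. There is more than one size of the adapter; the job needs the larger.

How it is judged (in metres and radians):
On the way, in this order (a step that is already met when the one before it is completed fails the run):
1. the index pin is home through the arm into the post (z of index_pin in the frame of post_hole below -0.02 m and horizontal distance between each of index_pin, barrel_hole and post_hole below 0.003 m), for 0.2 s.
2. the fingers, off the pin, turn the ring against the pinned barrel until its thread is loaded with more than 18 N (about 0.55 newton metre at the ring) and the barrel bears on the pin (contact force between the fingers and lock_ring above 1 N and contact force between the fingers and index_pin below 0.5 N and contact force between lock_ring and focus_barrel above 18 N and contact force between index_pin and focus_barrel above 4 N), for 0.2 s.
At the end, for the whole second after the job is handed in: The index pin stands home in the post through the barrel's arm (tip at least 20 mm below the post's top, within 3 mm of the hole's centre, upright), so the arm's hole is within 3 mm of the post's hole; the lock ring is still jammed tight on its thread; pin and ring are released and at rest (all of step 1 and angle between index_pin's own z axis and vertical below 0.12 rad and contact force between lock_ring and focus_barrel above 4 N and linear speed of index_pin below 0.02 m/s and angular speed of lock_ring below 0.05 rad/s); the robot touches nothing.
It fails at once if the ring is overtightened (thread loaded with more than 42 N, about 1.05 newton metre at the ring) (contact force between lock_ring and focus_barrel above 42 N).
It fails at once if the index pin is forced or strained: it and the barrel's arm press on each other with more than 45 N (contact force between index_pin and focus_barrel above 45 N).
It fails at once if the taper drift leaves its place in the pin block (distance of drift from where it was at the start of the episode above 0.012 m).
It fails at once if the hexagon key, screw dish, tape roll or dust blower is disturbed (moved more than 20 mm) (distance of any of hex_key, screw_dish, tape_roll, blower from where it was at the start of the episode above 0.02 m).
It also fails if it takes over 59 s, if anything falls off the work surface, if the arm or the gripper's body presses on something with over 40 N, if the wrist force passes 120 N, or if a joint passes its speed limit or range.

## Working session

There is one attempt and no reset: what is moved stays moved. The work goes in short steps, Python scripts to look and compute and a tool call to move; the robot and the scene stay as the last step left them, time stands still between calls to the robot, and variables do not carry over. Pictures are saved under pics/ and viewed, at most 10 in all, crops included, and the job is handed in when it is done.

Besides the shell and the picture viewer there is one more tool, called after ">>>" as name(argument=value, ...), one argument or row to a line, values as JSON. move_arm: Moves the arm, as the interface text tells. Its arguments: {"type":"object","properties":{"increments":{"type":"array"}},"required":["increments"]}

```bash
ls; mkdir -p pics
cat > h.py <<'E'
import numpy as np, cv2
from rig import bot
def cap(n,save=None):
    im,d=bot.capture(n)
    if save: cv2.imwrite('pics/'+save,im[:,:,::-1])
    return im,d
def T(n,s=None):
    m=bot.camera_model(n); M=np.eye(4)
    if n=='wrist':
        s=s or bot.read_state(); M[:3,:3]=s['tcp_rot']; M[:3,3]=s['position']
        return np.array(m['intrinsics']),M@np.array(m['tool_from_camera'])
    M[:3,:3]=cv2.Rodrigues(np.array(m['rvec'],float))[0]; M[:3,3]=np.ravel(m['tvec'])
    return np.array(m['intrinsics']),np.linalg.inv(M)
def cloud(n,d,Tm=None):
    K,M=Tm or T(n); v,u=np.mgrid[:400,:640]
    p=np.stack([(u-K[0,2])/K[0,0]*d,(v-K[1,2])/K[1,1]*d,d],-1)
    return p@M[:3,:3].T+M[:3,3]
E
python3 - <<'E'
from h import *
np.set_printoptions(precision=4,suppress=True)
print(bot.camera_model('wrist'))
for n in ['top','scene']:
    cap(n,n+'0.png'); K,M=T(n); print(n,K[0,0],M)
    for l in ['adapter','focus_barrel','lock_ring','pin_block','index_pin','drift','blower','screw_dish','tape_roll','hex_key']:
        print(l,[(round(r['conf'],2),(M[:3,:3]@np.array(r['at'])+M[:3,3]).round(3).tolist()) for r in bot.spot_in(l,n)])
E
```

```text
pics
{'intrinsics': array([[324.7567,   0.    , 316.4367],
       [  0.    , 324.7567, 198.6556],
       [  0.    ,   0.    ,   1.    ]]), 'tool_from_camera': array([[ 0.0004, -0.9573, -0.2891,  0.0789],
       [ 1.    ,  0.0005, -0.0005, -0.0009],
       [ 0.0006, -0.2891,  0.9573, -0.1615],
       [ 0.    ,  0.    ,  0.    ,  1.    ]])}
top 454.72551272327115 [[ 0.0294 -0.9984  0.049   0.5381]
 [-0.9996 -0.0293  0.0038 -0.048 ]
 [-0.0023 -0.0491 -0.9988  1.1954]
 [ 0.      0.      0.      1.    ]]
adapter [(0.82, [0.836, -0.054, 0.014]), (0.75, [0.657, -0.051, 0.017])]
focus_barrel [(0.58, [0.837, -0.059, 0.066])]
lock_ring [(0.69, [0.662, -0.039, 0.079])]
pin_block [(0.61, [0.535, -0.299, 0.041])]
index_pin [(0.37, [0.536, -0.32, 0.07])]
drift []
blower [(0.59, [0.714, 0.16, 0.041])]
screw_dish [(0.91, [0.429, 0.063, 0.002])]
tape_roll [(0.75, [0.443, 0.254, 0.022])]
hex_key [(0.65, [0.404, -0.129, 0.007]), (0.55, [0.715, 0.159, 0.044]), (0.53, [0.652, -0.051, 0.09])]
scene 462.19333294248986 [[ 0.857  -0.2655  0.4416  0.0994]
 [-0.5151 -0.418   0.7483 -0.9347]
 [-0.0141 -0.8688 -0.495   0.6826]
 [ 0.      0.      0.      1.    ]]
adapter [(0.78, [0.828, -0.075, 0.02]), (0.66, [0.643, -0.075, 0.026])]
focus_barrel [(0.54, [0.645, -0.062, 0.088]), (0.47, [0.825, -0.064, 0.062])]
lock_ring [(0.54, [0.64, -0.054, 0.076])]
pin_block [(0.72, [0.518, -0.322, 0.034]), (0.65, [0.645, -0.059, 0.087])]
index_pin [(0.53, [0.527, -0.331, 0.061])]
drift [(0.42, [0.53, -0.284, 0.06])]
blower [(0.51, [0.71, 0.152, 0.033])]
screw_dish [(0.75, [0.423, 0.061, 0.007])]
tape_roll [(0.94, [0.437, 0.242, 0.014])]
hex_key [(0.64, [0.403, -0.123, 0.005])]
```

View pics/top0.png

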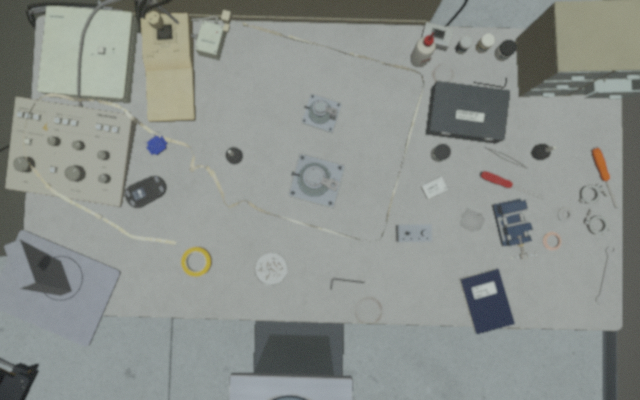

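View pics/scene0.png

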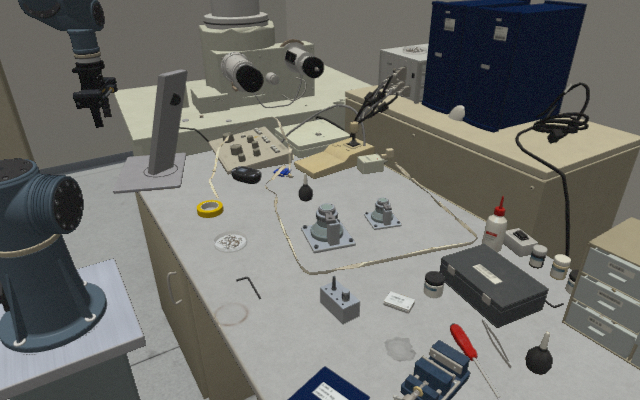

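Run:
```python
from h import *
np.set_printoptions(precision=4,suppress=True)
im,d=cap('top'); P=cloud('top',d)
# height bands around adapter
s=bot.read_state(); print(s['tcp_rot'],s['opening'])
box=lambda x0,x1,y0,y1,z0,z1:P[(P[...,0]>x0)&(P[...,0]<x1)&(P[...,1]>y0)&(P[...,1]<y1)&(P[...,2]>z0)&(P[...,2]<z1)&(d>0)]
for nm,b in dict(ad_top=(.55,.75,-.2,.1,.081,.1),flange=(.55,.75,-.2,.1,.006,.016),ad2top=(.75,.95,-.2,.1,.05,.1),block=(.45,.62,-.42,-.2,.035,.047),pins=(.45,.62,-.42,-.2,.055,.1)).items():
    q=box(*b)
    if len(q): 
        r=cv2.minAreaRect((q[:,:2]*1000).astype(np.float32)); print(nm,len(q),q.mean(0),q[:,2].max(),r)
```

```text
[[-0.9208  0.3901  0.    ]
 [ 0.3901  0.9208  0.    ]
 [-0.      0.     -1.    ]] 1.0005183034814815
ad_top 402 [ 0.6584 -0.0574  0.0903] 0.0966854781940154 ((656.481201171875, -60.58291244506836), (87.93125915527344, 43.29676818847656), 65.67745971679688)
flange 1048 [ 0.6596 -0.0525  0.0104] 0.015927330794272887 ((647.43701171875, -47.99034118652344), (189.64659118652344, 293.6405944824219), 1.3300817012786865)
ad2top 278 [ 0.8385 -0.0621  0.0616] 0.07181884790834347 ((841.7021484375, -66.2112808227539), (64.36026000976562, 38.898406982421875), 87.06462097167969)
block 560 [ 0.536  -0.2943  0.0425] 0.04697663950602027 ((543.3897094726562, -284.51806640625), (132.66558837890625, 114.50796508789062), 70.3026123046875)
pins 51 [ 0.5336 -0.3142  0.0655] 0.07629875042150402 ((533.6322021484375, -304.576171875), (14.927544593811035, 53.850921630859375), 2.6193721294403076)
```

The top view shows the large adapter at px (315,178) with its post on the right (world -y), and the small one at (320,112). The pin block is at (413,233). In the scene view the slim dark drift is at (334,283) and the wider pin at (347,295), which puts the pin on the -y side. I'll move away from the monitor first.

>>> move_arm(
  increments=[
    {"xyz": [-15, -36, 0]},
    {"xyz": [-15, -36, 0]},
    {"xyz": [-15, -36, 0]},
    {"xyz": [-15, -36, 0]},
    {"xyz": [-15, -36, 0]},
  ],
)

```text
schema error: expected keys xyz, roll, grip
```

```bash
cat >> h.py <<'E'
import json
def plan(p,yaw=None,n=None,grip=None,step=39,dp=1):
    """rows to bring the commanded pose to p (m), yaw of tool y (deg)"""
    s=bot.read_state(); R=np.array(s['tcp_rot']); q=np.array(s['position'])
    y0=np.degrees(np.arctan2(R[1,1],R[0,1])); dy=0 if yaw is None else yaw-y0
    D=(np.array(p)-q)*1000; r=-np.radians(dy)
    n=n or max(1,int(np.ceil(max(np.abs(D).max()/step,np.linalg.norm(D)/41,abs(r)/.12))))
    rows=[]
    for i in range(n):
        a=np.radians(y0)-r*i/n; Y=np.array([np.cos(a),np.sin(a),0]); Z=np.array([0,0,-1.]); X=np.cross(Y,Z)
        e=dict(xyz=[round(float(v@D)/n,dp) for v in (X,Y,Z)])
        if abs(r)>1e-3: e['roll']=round(r/n,4)
        if grip is not None: e['grip']=grip
        rows.append(e)
    print(n,'rows'); 
    for i in range(0,n,5): print(json.dumps(rows[i:i+5]))
E
python3 -c "
from h import *
s=bot.read_state();print(s['position'],s['time_s']);plan([.655,-.045,.2],0)"
```

```text
[0.24381194 0.57546789 0.2225699 ] 1.15
19 rows
[{"xyz": [-32.7, -21.6, 1.2], "roll": 0.0616}, {"xyz": [-33.9, -19.6, 1.2], "roll": 0.0616}, {"xyz": [-35.1, -17.4, 1.2], "roll": 0.0616}, {"xyz": [-36.1, -15.3, 1.2], "roll": 0.0616}, {"xyz": [-37.0, -13.0, 1.2], "roll": 0.0616}]
[{"xyz": [-37.7, -10.7, 1.2], "roll": 0.0616}, {"xyz": [-38.3, -8.4, 1.2], "roll": 0.0616}, {"xyz": [-38.7, -6.0, 1.2], "roll": 0.0616}, {"xyz": [-39.0, -3.6, 1.2], "roll": 0.0616}, {"xyz": [-39.2, -1.2, 1.2], "roll": 0.0616}]
[{"xyz": [-39.2, 1.2, 1.2], "roll": 0.0616}, {"xyz": [-39.0, 3.6, 1.2], "roll": 0.0616}, {"xyz": [-38.7, 6.0, 1.2], "roll": 0.0616}, {"xyz": [-38.3, 8.4, 1.2], "roll": 0.0616}, {"xyz": [-37.7, 10.7, 1.2], "roll": 0.0616}]
[{"xyz": [-36.9, 13.0, 1.2], "roll": 0.0616}, {"xyz": [-36.1, 15.3, 1.2], "roll": 0.0616}, {"xyz": [-35.1, 17.5, 1.2], "roll": 0.0616}, {"xyz": [-33.9, 19.6, 1.2], "roll": 0.0616}]
```

>>> move_arm(
  increments=[
    {"xyz": [-15, -36, 0], "roll": 0, "grip": 100},
    {"xyz": [-15, -36, 0], "roll": 0, "grip": 100},
    {"xyz": [-15, -36, 0], "roll": 0, "grip": 100},
    {"xyz": [-15, -36, 0], "roll": 0, "grip": 100},
    {"xyz": [-15, -36, 0], "roll": 0, "grip": 100},
  ],
)

```text
time_s: 1.57
position: [0.2423, 0.3789, 0.2226]
tcp_rot: [[-0.921, 0.389, 0.0], [0.389, 0.921, 0.0], [-0.0, 0.0, -1.0]]
force: [1.1, -0.5, 0.6]
opening: 0.998
grasp_force: 0.0
```

```bash
sed -i "s/if abs(r)>1e-3: e\['roll'\]=round(r\/n,4)/e['roll']=round(r\/n,3)/; s/if grip is not None: e\['grip'\]=grip/e['grip']=100 if grip is None else grip/; s/float(v@D)\/n,dp)/float(v@D)\/n,dp)+0.0/" h.py
python3 -c "
from h import *
s=bot.read_state();print(s['position'],s['time_s']);plan([.655,-.045,.2],0,dp=0)"
```

```text
[0.24227055 0.37886674 0.22259032] 1.5667
15 rows
[{"xyz": [-36.0, -15.0, 2.0], "roll": 0.078, "grip": 100}, {"xyz": [-37.0, -12.0, 2.0], "roll": 0.078, "grip": 100}, {"xyz": [-38.0, -9.0, 2.0], "roll": 0.078, "grip": 100}, {"xyz": [-39.0, -6.0, 2.0], "roll": 0.078, "grip": 100}, {"xyz": [-39.0, -3.0, 2.0], "roll": 0.078, "grip": 100}]
[{"xyz": [-39.0, 0.0, 2.0], "roll": 0.078, "grip": 100}, {"xyz": [-39.0, 3.0, 2.0], "roll": 0.078, "grip": 100}, {"xyz": [-39.0, 6.0, 2.0], "roll": 0.078, "grip": 100}, {"xyz": [-38.0, 9.0, 2.0], "roll": 0.078, "grip": 100}, {"xyz": [-38.0, 12.0, 2.0], "roll": 0.078, "grip": 100}]
[{"xyz": [-37.0, 15.0, 2.0], "roll": 0.078, "grip": 100}, {"xyz": [-35.0, 18.0, 2.0], "roll": 0.078, "grip": 100}, {"xyz": [-34.0, 20.0, 2.0], "roll": 0.078, "grip": 100}, {"xyz": [-32.0, 23.0, 2.0], "roll": 0.078, "grip": 100}, {"xyz": [-30.0, 25.0, 2.0], "roll": 0.078, "grip": 100}]
```

>>> move_arm(
  increments=[
    {"xyz": [-36, -15, 2], "roll": 0.078, "grip": 100},
    {"xyz": [-37, -12, 2], "roll": 0.078, "grip": 100},
    {"xyz": [-38, -9, 2], "roll": 0.078, "grip": 100},
    {"xyz": [-39, -6, 2], "roll": 0.078, "grip": 100},
    {"xyz": [-39, -3, 2], "roll": 0.078, "grip": 100},
  ],
)

```text
time_s: 1.98
position: [0.3814, 0.24, 0.2129]
tcp_rot: [[-0.701, 0.714, 0.001], [0.714, 0.701, 0.0], [-0.0, 0.001, -1.0]]
force: [0.0, -0.2, 0.1]
opening: 0.995
grasp_force: 0.0
```

>>> move_arm(
  increments=[
    {"xyz": [-39, 0, 2], "roll": 0.078, "grip": 100},
    {"xyz": [-39, 3, 2], "roll": 0.078, "grip": 100},
    {"xyz": [-39, 6, 2], "roll": 0.078, "grip": 100},
    {"xyz": [-38, 9, 2], "roll": 0.078, "grip": 100},
    {"xyz": [-38, 12, 2], "roll": 0.078, "grip": 100},
  ],
)

```text
time_s: 2.4
position: [0.5191, 0.0998, 0.2026]
tcp_rot: [[-0.376, 0.927, 0.0], [0.927, 0.376, 0.0], [0.0, 0.0, -1.0]]
force: [0.7, 0.9, 0.5]
opening: 0.998
grasp_force: 0.0
```

>>> move_arm(
  increments=[
    {"xyz": [-37, 15, 2], "roll": 0.078, "grip": 100},
    {"xyz": [-35, 18, 2], "roll": 0.078, "grip": 100},
    {"xyz": [-34, 20, 2], "roll": 0.078, "grip": 100},
    {"xyz": [-32, 23, 2], "roll": 0.078, "grip": 100},
    {"xyz": [-30, 25, 2], "roll": 0.078, "grip": 100},
  ],
)

```text
time_s: 2.82
position: [0.6573, -0.041, 0.1924]
tcp_rot: [[0.004, 1.0, 0.0], [1.0, -0.004, 0.0], [0.0, 0.0, -1.0]]
force: [-0.0, 0.4, -0.1]
opening: 1.0
grasp_force: 0.0
```

```bash
cat > look.py <<'E'
from h import *
np.set_printoptions(precision=4,suppress=True)
import sys
s=bot.read_state(); im,d=cap('wrist',sys.argv[1]); Tm=T('wrist',s); np.savez('last.npz',im=im,d=d,K=Tm[0],M=Tm[1])
print(s['position'],s['time_s'],np.round(s['joint_positions'],1))
P=cloud('wrist',d,Tm)
for l in ['barrel_hole','post_hole','ring_grip','adapter','lock_ring','pin_block','index_pin']:
    print(l,[(round(r['conf'],2),(Tm[1][:3,:3]@np.array(r['at'])+Tm[1][:3,3]).round(4).tolist()) for r in bot.spot_in(l,'wrist')])
E
python3 look.py w1.png
```

```text
[ 0.6573 -0.041   0.1924] 2.8167 [-13.3  34.7  78.6   0.   66.7 -13. ]
barrel_hole [(0.8, [0.6591, -0.0447, 0.0812]), (0.68, [0.8306, -0.0557, 0.0595])]
post_hole [(0.94, [0.6575, -0.0384, 0.0232]), (0.77, [0.8313, -0.0514, 0.0225])]
ring_grip [(0.9, [0.664, -0.028, 0.0734]), (0.68, [0.8252, -0.0453, 0.0526])]
adapter [(0.92, [0.6598, -0.0359, 0.0237]), (0.8, [0.8296, -0.057, 0.0254])]
lock_ring [(0.62, [0.8289, -0.0474, 0.0548]), (0.58, [0.6605, -0.0291, 0.0754])]
pin_block [(0.61, [0.5299, -0.2592, 0.0098])]
index_pin []
```

View pics/w1.png

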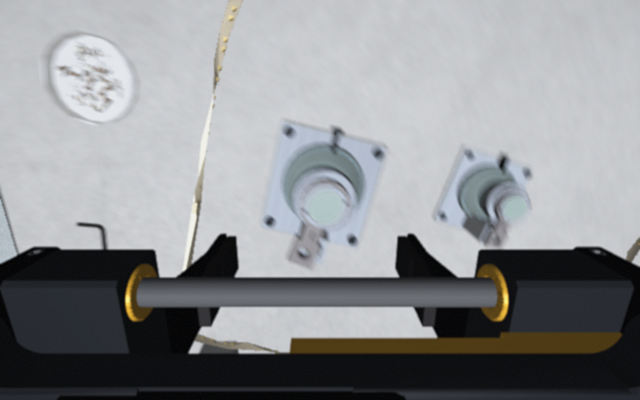

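Run:
```python
from h import *
np.set_printoptions(precision=4,suppress=True)
z=np.load('last.npz'); im,d,K,M=z['im'],z['d'],z['K'],z['M']; P=cloud('wrist',d,(K,M))
near=(np.hypot(P[...,0]-.66,P[...,1]+.045)<.11)&(d>0)
for nm,lo,hi in (('bench',-.01,.004),('flange',.006,.014),('post/arm up',.07,.1),('top',.0895,.1)):
    q=P[near&(P[...,2]>lo)&(P[...,2]<hi)]; print(nm,len(q),q.mean(0),np.median(q[:,2]))
m=(near&(P[...,2]>.0055)).astype(np.uint8); m=cv2.morphologyEx(m,cv2.MORPH_OPEN,np.ones((3,3)))
n,lab,st,c=cv2.connectedComponentsWithStats(m); k=1+st[1:,4].argmax()
f=(lab==k)&(P[...,2]<.015); q=P[f][:,:2]; print('flange rect',cv2.minAreaRect((q*1000).astype(np.float32)))
top=near&(P[...,2]>.08); q=P[top]; print('top band rect',cv2.minAreaRect((q[:,:2]*1000).astype(np.float32)))
crop=cv2.resize(im[105:285,250:400],None,fx=4,fy=4,interpolation=cv2.INTER_CUBIC)[:600*2]
crop=cv2.resize(im[110:280,255:400],None,fx=3.5,fy=3.5,interpolation=cv2.INTER_CUBIC)
cv2.imwrite('pics/c1.png',crop[:600,:,::-1])
```

```text
bench 17442 [ 0.6602 -0.0244 -0.0007] -0.0007112992550030173
flange 5235 [ 0.6598 -0.0446  0.0092] 0.009238602490144077
post/arm up 4284 [ 0.6581 -0.0548  0.085 ] 0.08742130172303134
top 1580 [ 0.6624 -0.0459  0.091 ] 0.09095377592993889
flange rect ((0.0, 0.0), (0.0, 0.0), 0.0)
top band rect ((657.6531982421875, -55.45490264892578), (104.48004913330078, 173.8359375), 89.77916717529297)
```

View pics/c1.png

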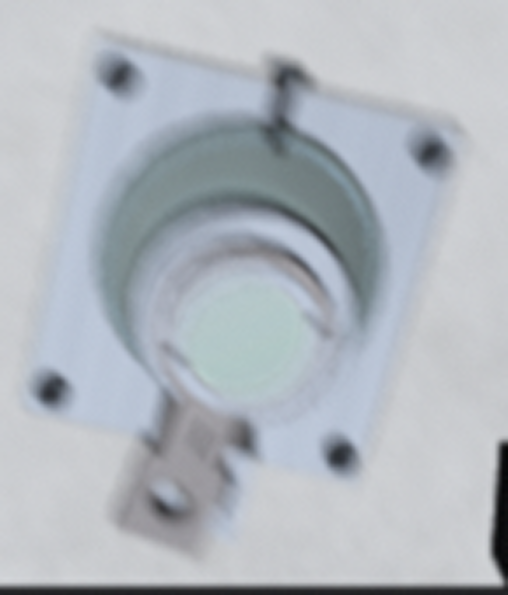

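The crop shows flange screws at (120,75), (430,150), (340,455) and (50,388), the lens centre at (247,335) and the arm's hole at (170,495). The post shows just to the right of the arm.

Run:
```python
from h import *
np.set_printoptions(precision=4,suppress=True)
z=np.load('last.npz'); K,M=z['K'],z['M']; im=z['im']
def at(u,v,h):
    r=M[:3,:3]@np.array([(u-K[0,2])/K[0,0],(v-K[1,2])/K[1,1],1]); return (M[:3,3]+r*(h-M[2,3])/r[2])[:2]
g=cv2.cvtColor(im,cv2.COLOR_RGB2GRAY); S=[]
for c in [(120,75),(430,150),(340,455),(50,388)]:
    u,v=c[0]/3.5+255,c[1]/3.5+110; u0,v0=int(round(u)),int(round(v)); w=np.clip(130-g[v0-5:v0+6,u0-5:u0+6].astype(float),0,None)
    yy,xx=np.mgrid[v0-5:v0+6,u0-5:u0+6]; S.append(at((w*xx).sum()/w.sum(),(w*yy).sum()/w.sum(),.011))
S=np.array(S); print(S, S.mean(0))
for a,b in ((0,1),(3,2),(3,0),(2,1)): e=S[b]-S[a]; print(np.linalg.norm(e),np.degrees(np.arctan2(e[1],e[0])))
L=at(247/3.5+255,335/3.5+110,.092); H=at(170/3.5+255,495/3.5+110,.0875); e=H-L
print(L,H,np.linalg.norm(e),np.degrees(np.arctan2(e[1],e[0])))
```

```text
[[ 0.629   0.0069]
 [ 0.7225 -0.0163]
 [ 0.6978 -0.1155]
 [ 0.6043 -0.0924]] [ 0.6634 -0.0543]
0.09637372637431593 -13.89810515136303
0.09627679555266805 -13.906425666541466
0.10227354508783583 76.07361585026945
0.10228762020296658 76.01932394362308
[ 0.6653 -0.0481] [ 0.6458 -0.0928] 0.04879010765533724 -113.58107467867144
```

```bash
python3 -c "
from h import *
plan([.6462,-.0914,.078],-23.6,n=6,dp=1)"
```

```text
6 rows
[{"xyz": [-8.9, -1.5, 19.1], "roll": 0.069, "grip": 100}, {"xyz": [-9.0, -0.9, 19.1], "roll": 0.069, "grip": 100}, {"xyz": [-9.0, -0.2, 19.1], "roll": 0.069, "grip": 100}, {"xyz": [-9.0, 0.4, 19.1], "roll": 0.069, "grip": 100}, {"xyz": [-9.0, 1.0, 19.1], "roll": 0.069, "grip": 100}]
[{"xyz": [-8.9, 1.6, 19.1], "roll": 0.069, "grip": 100}]
```

>>> move_arm(
  increments=[
    {"xyz": [-12, -2, 15], "roll": 0.07, "grip": 100},
    {"xyz": [-12, -1, 15], "roll": 0.07, "grip": 100},
    {"xyz": [-12, 0, 18], "roll": 0.07, "grip": 100},
    {"xyz": [-12, 1, 18], "roll": 0.07, "grip": 100},
    {"xyz": [-6, 2, 18], "roll": 0.07, "grip": 100},
  ],
)

```text
time_s: 3.63
position: [0.6487, -0.0932, 0.1086]
tcp_rot: [[0.345, 0.939, 0.0], [0.939, -0.345, -0.001], [-0.0, 0.001, -1.0]]
force: [0.2, 1.0, -1.1]
opening: 1.005
grasp_force: 0.0
```

```bash
python3 -c "
from h import *
plan([.6462,-.0914,.0785],-23.6,n=2,dp=1)"
```

```text
2 rows
[{"xyz": [0.4, -1.5, 15.0], "roll": 0.03, "grip": 100}, {"xyz": [0.4, -1.5, 15.0], "roll": 0.03, "grip": 100}]
```

>>> move_arm(
  increments=[
    {"xyz": [0.5, -1.5, 15], "roll": 0.03, "grip": 100},
    {"xyz": [0.5, -1.5, 15], "roll": 0.03, "grip": 60},
    {"xyz": [0, 0, 0], "roll": 0, "grip": 20},
    {"xyz": [0, 0, 0], "roll": 0, "grip": 20},
    {"xyz": [0, 0, 0], "roll": 0, "grip": 20},
  ],
)

```text
time_s: 4.05
position: [0.6474, -0.0908, 0.0797]
tcp_rot: [[0.397, 0.918, 0.002], [0.918, -0.397, -0.0], [0.0, 0.002, -1.0]]
force: [0.8, 0.3, 0.3]
opening: 0.781
grasp_force: 0.0
```

>>> move_arm(
  increments=[
    {"xyz": [0, 0, 0], "roll": 0, "grip": 20},
    {"xyz": [0, 0, 0], "roll": 0, "grip": 20},
  ],
)

```text
time_s: 4.22
position: [0.6478, -0.0913, 0.08]
tcp_rot: [[0.398, 0.917, 0.002], [0.917, -0.398, -0.001], [0.0, 0.003, -1.0]]
force: [0.0, 1.0, 0.2]
opening: 0.631
grasp_force: 0.0
```

```bash
python3 -c "
from h import *
print(bot.read_state()['moment'])
plan([.6537,-.0939,.0785],-13.93,n=6,dp=1,grip=15)"
```

```text
[-0.06295716  0.0609016   0.02250169]
6 rows
[{"xyz": [0.0, 1.1, 0.2], "roll": -0.028, "grip": 15}, {"xyz": [0.0, 1.1, 0.2], "roll": -0.028, "grip": 15}, {"xyz": [-0.1, 1.1, 0.2], "roll": -0.028, "grip": 15}, {"xyz": [-0.1, 1.1, 0.2], "roll": -0.028, "grip": 15}, {"xyz": [-0.1, 1.1, 0.2], "roll": -0.028, "grip": 15}]
[{"xyz": [-0.2, 1.1, 0.2], "roll": -0.028, "grip": 15}]
```

>>> move_arm(
  increments=[
    {"xyz": [0, 0, 0], "roll": 0, "grip": 15},
    {"xyz": [0, 0, 0], "roll": 0, "grip": 15},
    {"xyz": [0, 0, 0], "roll": 0, "grip": 15},
    {"xyz": [0, 0, 0], "roll": 0, "grip": 15},
    {"xyz": [0, 0, 0], "roll": 0, "grip": 15},
  ],
)

```text
time_s: 4.63
position: [0.6453, -0.091, 0.0785]
tcp_rot: [[0.398, 0.918, -0.004], [0.918, -0.398, 0.001], [-0.001, -0.004, -1.0]]
force: [-4.5, 0.9, 4.6]
opening: 0.273
grasp_force: 29.6
```

>>> move_arm(
  increments=[
    {"xyz": [0, 0, 0], "roll": 0, "grip": 15},
    {"xyz": [0, 0, 0], "roll": 0, "grip": 15},
  ],
)

```text
time_s: 4.8
position: [0.6452, -0.0909, 0.0785]
tcp_rot: [[0.398, 0.917, -0.004], [0.917, -0.398, 0.001], [-0.001, -0.004, -1.0]]
force: [-4.8, 1.1, 4.5]
opening: 0.272
grasp_force: 29.6
```

```bash
python3 -c "
from h import *
print(bot.read_state()['moment'])
plan([.6537,-.0939,.0795],-13.93,n=5,dp=1,grip=15)"
```

```text
[0.05292502 0.99984782 0.23678265]
5 rows
[{"xyz": [0.1, 1.8, -0.2], "roll": -0.033, "grip": 15}, {"xyz": [0.1, 1.8, -0.2], "roll": -0.033, "grip": 15}, {"xyz": [0.0, 1.8, -0.2], "roll": -0.033, "grip": 15}, {"xyz": [0.0, 1.8, -0.2], "roll": -0.033, "grip": 15}, {"xyz": [-0.1, 1.8, -0.2], "roll": -0.033, "grip": 15}]
```

>>> move_arm(
  increments=[
    {"xyz": [0, 1.8, 0], "roll": -0.033, "grip": 15},
    {"xyz": [0, 1.8, 0], "roll": -0.033, "grip": 15},
    {"xyz": [0, 1.8, 0], "roll": -0.033, "grip": 15},
    {"xyz": [0, 1.8, 0], "roll": -0.033, "grip": 15},
    {"xyz": [0, 1.8, 0], "roll": -0.033, "grip": 15},
  ],
)

```text
time_s: 5.22
position: [0.6531, -0.0932, 0.0785]
tcp_rot: [[0.24, 0.971, -0.005], [0.971, -0.24, 0.002], [0.001, -0.006, -1.0]]
force: [-6.2, 3.1, 5.4]
opening: 0.274
grasp_force: 29.7
```

>>> move_arm(
  increments=[
    {"xyz": [0, 0, 0], "roll": 0, "grip": 15},
    {"xyz": [0, 0, 0], "roll": 0, "grip": 15},
    {"xyz": [0, 0, 0], "roll": 0, "grip": 15},
  ],
)

```text
time_s: 5.47
position: [0.6533, -0.0932, 0.0784]
tcp_rot: [[0.241, 0.97, -0.005], [0.97, -0.241, 0.002], [0.001, -0.005, -1.0]]
force: [-6.3, 2.3, 4.5]
opening: 0.272
grasp_force: 29.9
```

```bash
python3 -c "
from h import *
s=bot.read_state(); R=np.array(s['tcp_rot']);p=np.array(s['position']);print(s['moment'],np.degrees(np.arctan2(R[1,1],R[0,1])),np.degrees(np.arctan2(p[1]+.0483,p[0]-.665)))"
```

```text
[0.32999608 1.09377873 0.37564111] -13.96831419230289 -104.57176690545509
```

>>> move_arm(
  increments=[
    {"xyz": [0, -2.5, 0], "roll": 0, "grip": 60},
    {"xyz": [0, 0, 0], "roll": 0, "grip": 60},
    {"xyz": [0, 0, 0], "roll": 0, "grip": 100},
    {"xyz": [0, 0, -15], "roll": 0, "grip": 100},
    {"xyz": [10, 0, -25], "roll": 0, "grip": 100},
  ],
)

```text
time_s: 5.88
position: [0.6538, -0.0854, 0.1159]
tcp_rot: [[0.245, 0.97, -0.005], [0.97, -0.245, 0.001], [-0.001, -0.005, -1.0]]
force: [-0.4, 0.2, -0.7]
opening: 0.569
grasp_force: 0.0
```

>>> move_arm(
  increments=[
    {"xyz": [15, 0, -25], "roll": 0, "grip": 100},
    {"xyz": [15, 0, -25], "roll": 0, "grip": 100},
    {"xyz": [10, 0, -20], "roll": 0, "grip": 100},
    {"xyz": [0, 0, 0], "roll": 0, "grip": 100},
    {"xyz": [0, 0, 0], "roll": 0, "grip": 100},
  ],
)

```text
time_s: 6.3
position: [0.6666, -0.0453, 0.19]
tcp_rot: [[0.242, 0.97, 0.005], [0.97, -0.242, -0.001], [-0.0, 0.005, -1.0]]
force: [0.9, -0.2, 0.7]
opening: 0.942
grasp_force: 0.0
```

```bash
python3 look.py w2.png
python3 - <<'E'
from h import *
im=cv2.imread('pics/w2.png'); c=cv2.resize(im[110:290,230:400],None,fx=3.3,fy=3.3,interpolation=cv2.INTER_CUBIC); cv2.imwrite('pics/c2.png',c)
E
```

```text
[ 0.6666 -0.0453  0.19  ] 6.3 [-13.4  35.5  77.5  -0.   66.8   0.6]
barrel_hole [(0.92, [0.66, -0.0462, 0.0851]), (0.72, [0.4246, 0.0635, -0.0013]), (0.65, [0.8323, -0.0556, 0.0615])]
post_hole [(0.64, [0.6667, -0.0421, 0.0227])]
ring_grip [(0.91, [0.669, -0.0282, 0.0745]), (0.82, [0.8268, -0.0459, 0.0557]), (0.23, [0.665, -0.0422, 0.0226])]
adapter [(0.81, [0.6664, -0.0362, 0.0246])]
lock_ring [(0.79, [0.8291, -0.0474, 0.0562]), (0.78, [0.6707, -0.028, 0.0731])]
pin_block []
index_pin [(0.18, [0.6638, -0.0422, 0.0227])]
```

View pics/c2.png

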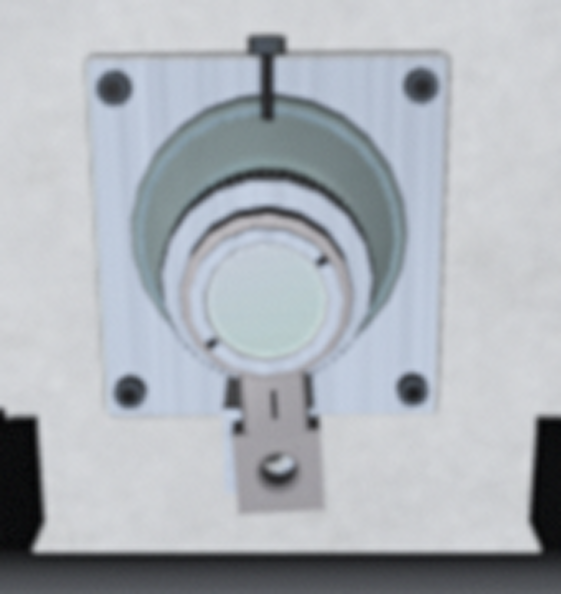

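The crop now shows the lens at (266,300), the arm's hole at (279,465), and screws at (114,87), (421,85), (412,388) and (130,390). The post shows a sliver to the arm's left, so the arm has gone a little past index.

Run:
```python
from h import *
np.set_printoptions(precision=4,suppress=True)
z=np.load('last.npz'); K,M=z['K'],z['M']
def at(u,v,h):
    u=(u+.5)/3.3-.5+230; v=(v+.5)/3.3-.5+110
    r=M[:3,:3]@np.array([(u-K[0,2])/K[0,0],(v-K[1,2])/K[1,1],1]); return (M[:3,3]+r*(h-M[2,3])/r[2])[:2]
S=np.array([at(*c,.0105) for c in [(114,87),(421,85),(412,388),(130,390)]])
for a,b in ((0,1),(3,2),(3,0),(2,1)): e=S[b]-S[a]; print(np.linalg.norm(e),np.degrees(np.arctan2(e[1],e[0])))
L=at(266,300,.092); H=at(279,465,.0875); e=H-L
print(S.mean(0),L,H,np.linalg.norm(e),np.degrees(np.arctan2(e[1],e[0])))
# arm edge direction (mid near / mid far) and pred post hole
A=at((243+304)/2,385,.0875);B=at((237+325)/2,510,.0875);print(A,B,np.degrees(np.arctan2(*(B-A)[::-1])))
for l,w in (('barrel',.092),):print(L)
yaw=np.radians(-13.95); print('post', L+.05*np.array([np.sin(yaw),-np.cos(yaw)]), S.mean(0)+.044*np.array([np.sin(yaw),-np.cos(yaw)]))
```

```text
0.09638517632421624 -13.633506948730686
0.09631997173585152 -13.655154703192437
0.10212270487820474 76.42458839766246
0.10215905162792345 76.38799394906691
[ 0.6608 -0.0516] [ 0.6622 -0.0459] [ 0.6537 -0.0933] 0.04819785938054009 -100.17439894619746
[ 0.658  -0.0705] [ 0.651  -0.1066] -100.96832289829257
[ 0.6622 -0.0459]
post [ 0.6502 -0.0944] [ 0.6502 -0.0943]
```

```bash
python3 -c "
from h import *
plan([.6511,-.0916,.0785],-13.65,n=5,dp=1,grip=48)"
```

```text
5 rows
[{"xyz": [-9.6, -0.4, 21.8], "roll": -0.001, "grip": 48}, {"xyz": [-9.6, -0.4, 21.8], "roll": -0.001, "grip": 48}, {"xyz": [-9.6, -0.4, 21.8], "roll": -0.001, "grip": 48}, {"xyz": [-9.6, -0.4, 21.8], "roll": -0.001, "grip": 48}, {"xyz": [-9.6, -0.4, 21.8], "roll": -0.001, "grip": 48}]
```

>>> move_arm(
  increments=[
    {"xyz": [-12, -0.4, 18], "roll": 0, "grip": 48},
    {"xyz": [-12, -0.4, 20], "roll": 0, "grip": 48},
    {"xyz": [-12, -0.4, 20], "roll": -0.005, "grip": 48},
    {"xyz": [-12, -0.4, 20], "roll": 0, "grip": 48},
    {"xyz": [0, -0.4, 20], "roll": 0, "grip": 48},
  ],
)

```text
time_s: 7.12
position: [0.6511, -0.0938, 0.0894]
tcp_rot: [[0.24, 0.971, -0.0], [0.971, -0.24, -0.001], [-0.001, 0.0, -1.0]]
force: [0.2, 0.3, -0.5]
opening: 0.708
grasp_force: 0.0
```

>>> move_arm(
  increments=[
    {"xyz": [0, 0, 13], "roll": 0, "grip": 48},
    {"xyz": [0, 0, 0], "roll": 0, "grip": 48},
    {"xyz": [0, 0, 0], "roll": 0, "grip": 48},
  ],
)

```text
time_s: 7.37
position: [0.6512, -0.0911, 0.0768]
tcp_rot: [[0.238, 0.971, -0.002], [0.971, -0.238, 0.001], [0.0, -0.002, -1.0]]
force: [0.8, 1.0, 0.1]
opening: 0.519
grasp_force: 0.0
```

```bash
python3 -c "
from h import *
s=bot.read_state();print(s['qvel'],s['moment'])
plan([.6511,-.0916,.0785],-13.65,n=1,dp=1,grip=48)"
```

```text
[ 0.4155145  -1.85985792 -1.57543918  0.02034422 -0.09267848  0.00413884] [-0.05818425  0.10109082 -0.01676531]
1 rows
[{"xyz": [-0.5, 0.0, -1.7], "roll": -0.002, "grip": 48}]
```

>>> move_arm(
  increments=[
    {"xyz": [0, 0, -2], "roll": 0, "grip": 26},
    {"xyz": [0, 0, 0], "roll": 0, "grip": 20},
    {"xyz": [0, 0, 0], "roll": 0, "grip": 20},
    {"xyz": [0, 0, 0], "roll": 0, "grip": 20},
    {"xyz": [0, 0, 0], "roll": 0, "grip": 20},
  ],
)

```text
time_s: 7.78
position: [0.6524, -0.0914, 0.081]
tcp_rot: [[0.237, 0.971, 0.003], [0.971, -0.237, -0.001], [-0.0, 0.003, -1.0]]
force: [-0.2, 0.1, 4.4]
opening: 0.273
grasp_force: 29.9
```

```bash
python3 -c "
from h import *
s=bot.read_state();print(s['moment'],s['qvel'])
plan([.6511,-.0916,.0785],-13.65,n=1,dp=1,grip=48)"
```

```text
[-0.06379983  0.01574486  0.03111571] [-0.11926791 -0.09661273 -0.05066267  0.05319145  0.02653654  0.06849672]
1 rows
[{"xyz": [-0.5, -1.3, 2.5], "roll": -0.001, "grip": 48}]
```

>>> move_arm(
  increments=[
    {"xyz": [0, -0.9, 1], "roll": 0.013, "grip": 20},
    {"xyz": [0, -0.9, 1], "roll": 0.013, "grip": 20},
    {"xyz": [0, 0, 0], "roll": 0, "grip": 20},
    {"xyz": [0, 0, 0], "roll": 0, "grip": 20},
  ],
)

```text
time_s: 8.12
position: [0.6514, -0.0912, 0.0809]
tcp_rot: [[0.262, 0.965, 0.004], [0.965, -0.262, -0.001], [-0.0, 0.005, -1.0]]
force: [-1.7, 0.6, 13.7]
opening: 0.272
grasp_force: 29.9
```

```bash
python3 -c "
from h import *
s=bot.read_state();print(s['moment'])
plan([.6511,-.0916,.0785],-13.65,n=1,dp=1,grip=48)"
```

```text
[0.09103293 0.37134492 0.13962153]
1 rows
[{"xyz": [-0.4, -0.2, 2.4], "roll": -0.027, "grip": 48}]
```

>>> move_arm(
  increments=[
    {"xyz": [0, 0, -2], "roll": 0, "grip": 20},
    {"xyz": [0, 0, 0], "roll": 0, "grip": 60},
    {"xyz": [0, 0, 0], "roll": 0, "grip": 60},
    {"xyz": [0, 0, -20], "roll": -0.027, "grip": 60},
    {"xyz": [10, 0, -25], "roll": 0, "grip": 100},
  ],
)

```text
time_s: 8.53
position: [0.6491, -0.082, 0.1217]
tcp_rot: [[0.238, 0.971, -0.008], [0.971, -0.238, 0.002], [-0.0, -0.008, -1.0]]
force: [0.9, -0.3, 0.5]
opening: 0.489
grasp_force: 0.0
```

>>> move_arm(
  increments=[
    {"xyz": [15, 0, -25], "roll": 0, "grip": 100},
    {"xyz": [15, 0, -25], "roll": 0, "grip": 100},
    {"xyz": [8, 0, -15], "roll": 0, "grip": 100},
    {"xyz": [0, 0, 0], "roll": 0, "grip": 100},
    {"xyz": [0, 0, 0], "roll": 0, "grip": 100},
  ],
)

```text
time_s: 8.95
position: [0.6609, -0.044, 0.1895]
tcp_rot: [[0.236, 0.972, 0.0], [0.972, -0.236, -0.0], [-0.0, 0.0, -1.0]]
force: [-0.4, -0.8, 0.3]
opening: 0.863
grasp_force: 0.0
```

Run:
```python
from h import *
s=bot.read_state(); im,d=cap('wrist','w3.png'); Tm=T('wrist',s); np.savez('last.npz',im=im,d=d,K=Tm[0],M=Tm[1]); print(s['position'],np.abs(s['qvel']).max())
c=cv2.resize(im[110:290,230:400,::-1],None,fx=3.3,fy=3.3,interpolation=cv2.INTER_CUBIC); cv2.imwrite('pics/c3.png',c)
```

```text
[ 0.66091905 -0.0440116   0.18947829] 2.077093599831062
```

View pics/c3.png

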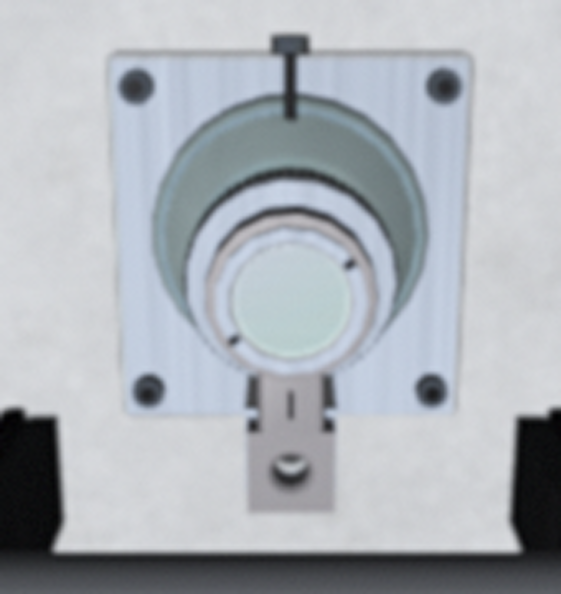

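Arm and post are now in line: lens (291,300), hole (291,468), and the post is symmetric behind the arm. Next is a look at the pin block.

Run:
```python
from h import *
np.set_printoptions(precision=4,suppress=True)
z=np.load('last.npz'); K,M=z['K'],z['M']
def at(u,v,h):
    u=(u+.5)/3.3-.5+230; v=(v+.5)/3.3-.5+110
    r=M[:3,:3]@np.array([(u-K[0,2])/K[0,0],(v-K[1,2])/K[1,1],1]); return (M[:3,3]+r*(h-M[2,3])/r[2])[:2]
S=np.array([at(*c,.0105) for c in [(136,86),(444,86),(431,390),(148,390)]])
e=S[1]-S[0]+S[2]-S[3]; yaw=np.arctan2(e[1],e[0]); w=np.array([np.sin(yaw),-np.cos(yaw)])
L=at(291,300,.092); H=at(291,469,.0875)
print(np.degrees(yaw),L,H,'post',L+.05*w,S.mean(0)+.044*w)
plan([.535,-.285,.19],-13.65,dp=0)
```

```text
-13.620591355363999 [ 0.6623 -0.0459] [ 0.6508 -0.0937] post [ 0.6505 -0.0945] [ 0.6504 -0.0946]
7 rows
[{"xyz": [-38.0, -9.0, 0.0], "roll": -0.0, "grip": 100}, {"xyz": [-38.0, -9.0, 0.0], "roll": -0.0, "grip": 100}, {"xyz": [-38.0, -9.0, 0.0], "roll": -0.0, "grip": 100}, {"xyz": [-38.0, -9.0, 0.0], "roll": -0.0, "grip": 100}, {"xyz": [-38.0, -9.0, 0.0], "roll": -0.0, "grip": 100}]
[{"xyz": [-38.0, -9.0, 0.0], "roll": -0.0, "grip": 100}, {"xyz": [-38.0, -9.0, 0.0], "roll": -0.0, "grip": 100}]
```

>>> move_arm(
  increments=[
    {"xyz": [-38, -9, 0], "roll": 0, "grip": 100},
    {"xyz": [-38, -9, 0], "roll": 0, "grip": 100},
    {"xyz": [-38, -9, 0], "roll": 0, "grip": 100},
    {"xyz": [-38, -9, 0], "roll": 0, "grip": 100},
    {"xyz": [-38, -9, 0], "roll": 0, "grip": 100},
  ],
)

```text
time_s: 9.42
position: [0.5696, -0.2196, 0.187]
tcp_rot: [[0.237, 0.971, -0.005], [0.971, -0.237, 0.002], [0.001, -0.005, -1.0]]
force: [0.4, -0.2, -1.1]
opening: 0.997
grasp_force: 0.0
```

>>> move_arm(
  increments=[
    {"xyz": [-38, -9, 0], "roll": 0, "grip": 100},
    {"xyz": [-30, -9, 0], "roll": 0, "grip": 100},
    {"xyz": [0, 0, 0], "roll": 0, "grip": 100},
    {"xyz": [0, 0, 0], "roll": 0, "grip": 100},
  ],
)

```text
time_s: 9.75
position: [0.5364, -0.2816, 0.1873]
tcp_rot: [[0.242, 0.97, -0.004], [0.97, -0.242, 0.003], [0.002, -0.004, -1.0]]
force: [-0.8, 0.2, 0.6]
opening: 1.0
grasp_force: 0.0
```

```bash
python3 look.py w4.png
python3 - <<'E'
from h import *
im=cv2.imread('pics/w4.png'); c=cv2.resize(im[120:300,220:420],None,fx=3.3,fy=3.3,interpolation=cv2.INTER_CUBIC); cv2.imwrite('pics/c4.png',c)
E
```

```text
[ 0.5364 -0.2816  0.1873] 9.75 [-38.3  31.2  86.8   0.   62.3 -24.3]
barrel_hole []
post_hole [(0.2, [0.5288, -0.3214, 0.0631])]
ring_grip [(0.34, [0.5319, -0.282, 0.0604])]
adapter []
lock_ring []
pin_block [(0.81, [0.5337, -0.2948, 0.0391])]
index_pin [(0.68, [0.5313, -0.3188, 0.0656])]
```

View pics/c4.png

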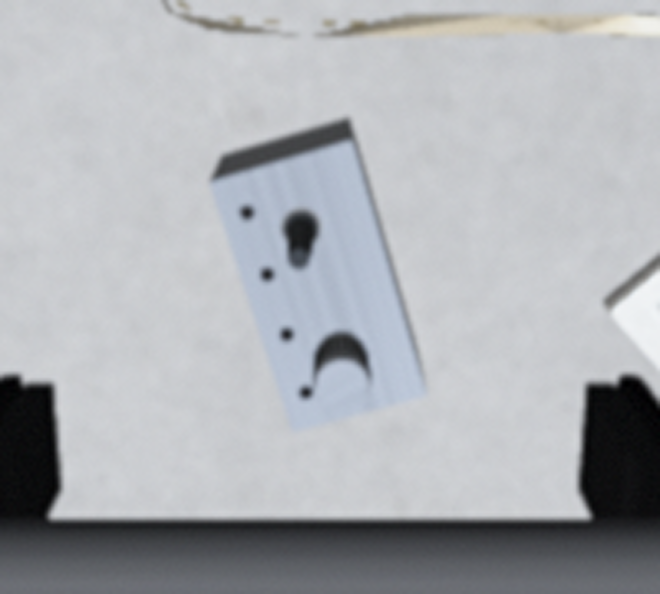

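The crop shows the block's top corners at about (211,181), (353,139), (427,395) and (293,432). The drift is at (300,240) and the pin's light head disc at about (343,385).

Run:
```python
from h import *
np.set_printoptions(precision=4,suppress=True)
z=np.load('last.npz'); K,M=z['K'],z['M']
def at(u,v,h):
    u=(u+.5)/3.3-.5+220; v=(v+.5)/3.3-.5+120
    r=M[:3,:3]@np.array([(u-K[0,2])/K[0,0],(v-K[1,2])/K[1,1],1]); return (M[:3,3]+r*(h-M[2,3])/r[2])[:2]
S=np.array([at(*c,.042) for c in [(211,181),(353,139),(427,395),(293,432)]])
e=(S[0]+S[1]-S[2]-S[3])/2; c=S.mean(0); print(S,c,np.linalg.norm(e),np.degrees(np.arctan2(e[1],e[0])),np.linalg.norm(S[1]-S[0]))
u=e/np.linalg.norm(e); print('pin from block',c-.021*u,'drift',c+.021*u,'head',at(343,385,.066))
P=cloud('wrist',z['d'],(K,M)); m=(np.hypot(P[...,0]-.53,P[...,1]+.318)<.02)&(P[...,2]>.06)&(P[...,2]<.07); q=P[m]; print(len(q),q.mean(0),q.min(0),q.max(0))
t=(c-.021*u)
plan([t[0],t[1],.1],np.degrees(np.arctan2(u[1],u[0]))-90,n=5)
```

```text
[[ 0.5081 -0.2639]
 [ 0.5513 -0.2619]
 [ 0.5549 -0.3455]
 [ 0.5114 -0.3477]] [ 0.5314 -0.3048] 0.08377047250800991 92.38117006816078 0.04326259710952062
pin from block [ 0.5323 -0.3257] drift [ 0.5306 -0.2838] head [ 0.5324 -0.3258]
236 [ 0.5323 -0.3249  0.0647] [ 0.5243 -0.3336  0.06  ] [ 0.54   -0.3175  0.0668]
5 rows
[{"xyz": [-9.4, 0.8, 17.9], "roll": -0.056, "grip": 100}, {"xyz": [-9.5, 0.3, 17.9], "roll": -0.056, "grip": 100}, {"xyz": [-9.5, -0.2, 17.9], "roll": -0.056, "grip": 100}, {"xyz": [-9.4, -0.7, 17.9], "roll": -0.056, "grip": 100}, {"xyz": [-9.4, -1.3, 17.9], "roll": -0.056, "grip": 100}]
```

>>> move_arm(
  increments=[
    {"xyz": [-9.5, 0.8, 18], "roll": -0.056, "grip": 70},
    {"xyz": [-9.5, 0.3, 18], "roll": -0.056, "grip": 70},
    {"xyz": [-9.5, -0.2, 18], "roll": -0.056, "grip": 70},
    {"xyz": [-9.5, -0.7, 18], "roll": -0.056, "grip": 70},
    {"xyz": [-9.5, -1.3, 18], "roll": -0.056, "grip": 70},
  ],
)

```text
time_s: 10.57
position: [0.5322, -0.327, 0.099]
tcp_rot: [[-0.045, 0.999, 0.001], [0.999, 0.045, -0.0], [-0.001, 0.001, -1.0]]
force: [-0.9, -0.2, 0.5]
opening: 0.739
grasp_force: 0.0
```

>>> move_arm(
  increments=[
    {"xyz": [0, 0, 15], "roll": 0, "grip": 50},
    {"xyz": [0, 0, 10], "roll": 0, "grip": 50},
    {"xyz": [0, 0, 10], "roll": 0, "grip": 50},
    {"xyz": [0, 0, 0], "roll": 0, "grip": 50},
    {"xyz": [0, 0, 0], "roll": 0, "grip": 50},
  ],
)

```text
time_s: 10.98
position: [0.5318, -0.3265, 0.0644]
tcp_rot: [[-0.042, 0.999, -0.0], [0.999, 0.042, 0.0], [0.0, -0.0, -1.0]]
force: [0.1, 0.1, -0.0]
opening: 0.515
grasp_force: 0.0
```

```bash
python3 -c "
from h import *
s=bot.read_state();print(np.abs(s['qvel']).max())
plan([.5323,-.3257,.0445],2.4,n=2,dp=1,grip=30)"
```

```text
1.185904925983935
2 rows
[{"xyz": [0.4, 0.2, 10.0], "roll": -0.0, "grip": 30}, {"xyz": [0.4, 0.2, 10.0], "roll": -0.0, "grip": 30}]
```

>>> move_arm(
  increments=[
    {"xyz": [0.4, 0.2, 10], "roll": 0, "grip": 35},
    {"xyz": [0.4, 0.2, 9.5], "roll": 0, "grip": 30},
    {"xyz": [0, 0, 0], "roll": 0, "grip": 5},
    {"xyz": [0, 0, 0], "roll": 0, "grip": 5},
    {"xyz": [0, 0, 0], "roll": 0, "grip": 5},
  ],
)

```text
time_s: 11.4
position: [0.5321, -0.3263, 0.0451]
tcp_rot: [[-0.041, 0.999, 0.0], [0.999, 0.041, -0.0], [-0.0, 0.0, -1.0]]
force: [-0.3, -0.3, 0.2]
opening: 0.204
grasp_force: 0.0
```

>>> move_arm(
  increments=[
    {"xyz": [0, 0, 0], "roll": 0, "grip": 5},
    {"xyz": [0, 0, 0], "roll": 0, "grip": 5},
    {"xyz": [0, 0, 0], "roll": 0, "grip": 5},
  ],
)

```text
time_s: 11.65
position: [0.5322, -0.3265, 0.0454]
tcp_rot: [[-0.041, 0.999, 0.0], [0.999, 0.041, -0.0], [-0.0, 0.0, -1.0]]
force: [0.2, 0.4, 0.3]
opening: 0.172
grasp_force: 30.0
```

>>> move_arm(
  increments=[
    {"xyz": [0, 0, -15], "roll": 0, "grip": 5},
    {"xyz": [0, 0, -30], "roll": 0, "grip": 5},
    {"xyz": [0, 0, -35], "roll": 0, "grip": 5},
    {"xyz": [0, 0, -35], "roll": 0, "grip": 5},
    {"xyz": [0, 0, -5], "roll": 0, "grip": 5},
  ],
)

```text
time_s: 12.07
position: [0.5352, -0.329, 0.1718]
tcp_rot: [[-0.041, 0.999, 0.009], [0.999, 0.041, -0.008], [-0.009, 0.009, -1.0]]
force: [0.6, -1.1, 0.0]
opening: 0.174
grasp_force: 30.0
```

```bash
python3 -c "
from h import *
s=bot.read_state();print(s['force'],s['opening'])
plan([.6505,-.0953,.155],2.4,n=8,dp=1,grip=5)"
```

```text
[ 0.63981452 -1.07675938  0.00295598] 0.1736633322995133
8 rows
[{"xyz": [28.6, 15.6, 2.1], "roll": -0.0, "grip": 5}, {"xyz": [28.6, 15.6, 2.1], "roll": -0.0, "grip": 5}, {"xyz": [28.6, 15.6, 2.1], "roll": -0.0, "grip": 5}, {"xyz": [28.6, 15.6, 2.1], "roll": -0.0, "grip": 5}, {"xyz": [28.6, 15.6, 2.1], "roll": -0.0, "grip": 5}]
[{"xyz": [28.6, 15.6, 2.1], "roll": -0.0, "grip": 5}, {"xyz": [28.6, 15.6, 2.1], "roll": -0.0, "grip": 5}, {"xyz": [28.6, 15.6, 2.1], "roll": -0.0, "grip": 5}]
```

>>> move_arm(
  increments=[
    {"xyz": [28, 15.5, 0], "roll": 0, "grip": 5},
    {"xyz": [28, 15.5, 0], "roll": 0, "grip": 5},
    {"xyz": [28, 15.5, 0], "roll": 0, "grip": 5},
    {"xyz": [28, 15.5, 0], "roll": 0, "grip": 5},
    {"xyz": [28, 15.5, 0], "roll": 0, "grip": 5},
  ],
)

```text
time_s: 12.48
position: [0.6039, -0.182, 0.1648]
tcp_rot: [[-0.04, 0.999, -0.0], [0.999, 0.04, 0.0], [0.0, -0.0, -1.0]]
force: [0.6, 0.1, -0.3]
opening: 0.178
grasp_force: 30.0
```

>>> move_arm(
  increments=[
    {"xyz": [28, 15.5, 5], "roll": 0, "grip": 5},
    {"xyz": [28, 15.5, 5], "roll": 0, "grip": 5},
    {"xyz": [28, 15.5, 5], "roll": 0, "grip": 5},
    {"xyz": [0, 0, 0], "roll": 0, "grip": 5},
    {"xyz": [0, 0, 0], "roll": 0, "grip": 5},
  ],
)

```text
time_s: 12.9
position: [0.6467, -0.0955, 0.1492]
tcp_rot: [[-0.045, 0.999, -0.001], [0.999, 0.045, 0.0], [0.0, -0.001, -1.0]]
force: [0.0, -0.8, -0.9]
opening: 0.173
grasp_force: 30.0
```

```bash
python3 -c "
from h import *
s=bot.read_state();print(s['force'],s['qvel'])
plan([.6505,-.0953,.132],2.4,n=2,dp=1,grip=5)"
```

```text
[ 0.0370673  -0.8203584  -0.87150514] [-2.77972894 -0.68008394  0.15130811 -0.94158371  0.06568199 -0.35249687]
2 rows
[{"xyz": [0.0, 1.9, 8.6], "roll": 0.001, "grip": 5}, {"xyz": [0.0, 1.9, 8.6], "roll": 0.001, "grip": 5}]
```

>>> move_arm(
  increments=[
    {"xyz": [0, 1.9, 8.5], "roll": 0, "grip": 5},
    {"xyz": [0, 1.9, 8.5], "roll": 0, "grip": 5},
    {"xyz": [0, 0, 0], "roll": 0, "grip": 5},
    {"xyz": [0, 0, 0], "roll": 0, "grip": 5},
    {"xyz": [0, 0, 0], "roll": 0, "grip": 5},
  ],
)

```text
time_s: 13.32
position: [0.6502, -0.0983, 0.1328]
tcp_rot: [[-0.039, 0.999, -0.001], [0.999, 0.039, 0.0], [0.0, -0.001, -1.0]]
force: [-0.4, -0.2, -0.0]
opening: 0.176
grasp_force: 30.0
```

Run:
```python
from h import *
s=bot.read_state();print(s['force'],s['qvel'])
plan([.6505,-.0953,.129],2.4,n=1,dp=1,grip=5)
im,d=cap('wrist','w5.png')
cv2.imwrite('pics/c5.png',cv2.resize(im[150:330,200:440,::-1],None,fx=3.3,fy=3.3,interpolation=cv2.INTER_CUBIC))
```

```text
[-0.36798355 -0.18438543 -0.0229713 ] [ 0.3225382  -0.44000097 -0.51183563  0.03832105  0.0114154   0.02075656]
1 rows
[{"xyz": [3.0, 0.4, 3.8], "roll": -0.002, "grip": 5}]
```

View pics/c5.png

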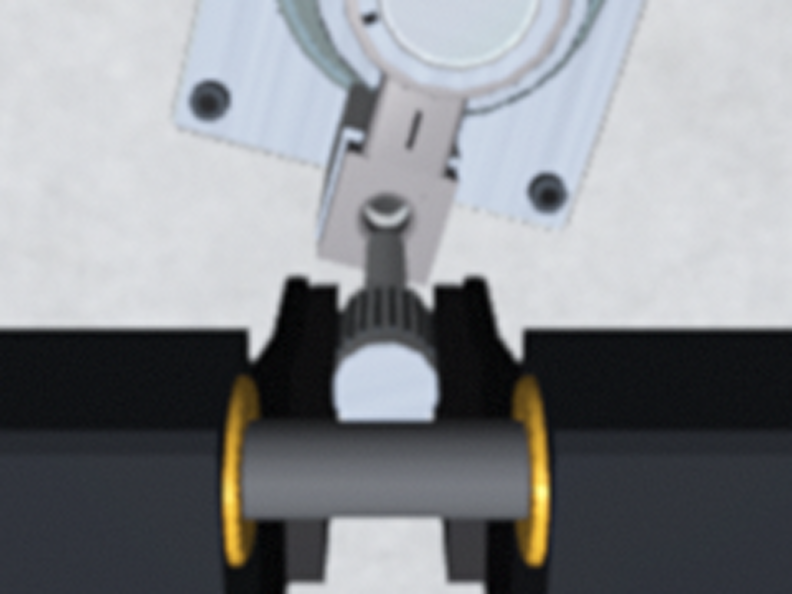

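The pin tip is at (386,230) and the hole at (386,212), so it is laterally aligned. The roughly 3 mm still needed towards +y matches the computed correction.

>>> move_arm(
  increments=[
    {"xyz": [3, 0.3, 0], "roll": 0, "grip": 5},
    {"xyz": [0, 0, 0], "roll": 0, "grip": 5},
    {"xyz": [0, 0, 3], "roll": 0, "grip": 5},
    {"xyz": [0, 0, 3], "roll": 0, "grip": 5},
    {"xyz": [0, 0, 0], "roll": 0, "grip": 5},
  ],
)

```text
time_s: 13.78
position: [0.6502, -0.094, 0.1263]
tcp_rot: [[-0.041, 0.999, -0.001], [0.999, 0.041, 0.0], [0.0, -0.001, -1.0]]
force: [-0.1, 0.5, -0.6]
opening: 0.175
grasp_force: 30.0
```

>>> move_arm(
  increments=[
    {"xyz": [0, 0, 3], "roll": 0, "grip": 5},
    {"xyz": [0, 0, 3], "roll": 0, "grip": 5},
    {"xyz": [0, 0, 0], "roll": 0, "grip": 5},
  ],
)

```text
time_s: 14.03
position: [0.6504, -0.0944, 0.1203]
tcp_rot: [[-0.041, 0.999, -0.001], [0.999, 0.041, -0.0], [-0.0, -0.001, -1.0]]
force: [-0.3, -0.3, -1.0]
opening: 0.176
grasp_force: 30.0
```

>>> move_arm(
  increments=[
    {"xyz": [-0.4, 0, 3], "roll": 0, "grip": 5},
    {"xyz": [0, 0, 3], "roll": 0, "grip": 5},
    {"xyz": [0, 0, 2], "roll": 0, "grip": 5},
    {"xyz": [0, 0, 0], "roll": 0, "grip": 5},
  ],
)

```text
time_s: 14.37
position: [0.6504, -0.0945, 0.1123]
tcp_rot: [[-0.041, 0.999, -0.001], [0.999, 0.041, 0.0], [0.0, -0.001, -1.0]]
force: [-0.3, -0.3, -0.3]
opening: 0.172
grasp_force: 30.0
```

>>> move_arm(
  increments=[
    {"xyz": [0, 0, 2], "roll": 0, "grip": 5},
    {"xyz": [0, 0, 2], "roll": 0, "grip": 5},
    {"xyz": [0, 0, 0], "roll": 0, "grip": 5},
  ],
)

```text
time_s: 14.62
position: [0.6506, -0.0947, 0.1086]
tcp_rot: [[-0.041, 0.999, -0.001], [0.999, 0.041, 0.0], [0.0, -0.001, -1.0]]
force: [0.2, -0.4, -0.6]
opening: 0.168
grasp_force: 30.0
```

>>> move_arm(
  increments=[
    {"xyz": [0, 0, 4], "roll": 0, "grip": 5},
    {"xyz": [0, 0, 4], "roll": 0, "grip": 5},
    {"xyz": [0, 0, 0], "roll": 0, "grip": 5},
  ],
)

```text
time_s: 14.87
position: [0.6504, -0.0947, 0.1001]
tcp_rot: [[-0.041, 0.999, -0.001], [0.999, 0.041, 0.0], [0.0, -0.001, -1.0]]
force: [0.9, -0.5, -0.6]
opening: 0.172
grasp_force: 30.0
```

>>> move_arm(
  increments=[
    {"xyz": [0, 0, 4], "roll": 0, "grip": 5},
    {"xyz": [0, 0, 4], "roll": 0, "grip": 5},
    {"xyz": [0, 0, 1.5], "roll": 0, "grip": 5},
    {"xyz": [0, 0, 0], "roll": 0, "grip": 5},
  ],
)

```text
time_s: 15.2
position: [0.6506, -0.0947, 0.0909]
tcp_rot: [[-0.041, 0.999, -0.001], [0.999, 0.041, 0.0], [0.0, -0.001, -1.0]]
force: [-1.0, -1.3, -0.9]
opening: 0.175
grasp_force: 30.0
```

>>> move_arm(
  increments=[
    {"xyz": [0, 0, 0.8], "roll": 0, "grip": 5},
    {"xyz": [0, 0, 0], "roll": 0, "grip": 5},
    {"xyz": [0, 0, 0], "roll": 0, "grip": 5},
  ],
)

```text
time_s: 15.45
position: [0.6507, -0.0947, 0.0907]
tcp_rot: [[-0.041, 0.999, -0.0], [0.999, 0.041, -0.0], [-0.0, -0.0, -1.0]]
force: [0.0, -1.3, -0.3]
opening: 0.177
grasp_force: 30.0
```

>>> move_arm(
  increments=[
    {"xyz": [0, 0, 0], "roll": 0, "grip": 60},
    {"xyz": [0, 0, 0], "roll": 0, "grip": 60},
    {"xyz": [0, 0, 0], "roll": 0, "grip": 60},
    {"xyz": [0, 0, -20], "roll": 0, "grip": 100},
    {"xyz": [0, 0, -30], "roll": 0, "grip": 100},
  ],
)

```text
time_s: 15.87
position: [0.6484, -0.0937, 0.1379]
tcp_rot: [[-0.041, 0.999, -0.007], [0.999, 0.041, 0.003], [0.003, -0.007, -1.0]]
force: [0.9, 0.1, 0.4]
opening: 0.468
grasp_force: 0.0
```

```bash
python3 -c "
from h import *
plan([.6622,-.0459,.14],36,n=5,dp=1)"
```

```text
5 rows
[{"xyz": [9.4, 3.2, -0.4], "roll": -0.117, "grip": 100}, {"xyz": [9.0, 4.2, -0.4], "roll": -0.117, "grip": 100}, {"xyz": [8.4, 5.3, -0.4], "roll": -0.117, "grip": 100}, {"xyz": [7.8, 6.2, -0.4], "roll": -0.117, "grip": 100}, {"xyz": [7.0, 7.1, -0.4], "roll": -0.117, "grip": 100}]
```

>>> move_arm(
  increments=[
    {"xyz": [9.4, 2.5, 0], "roll": -0.117, "grip": 100},
    {"xyz": [9, 3.8, 0], "roll": -0.117, "grip": 100},
    {"xyz": [8.4, 5, 0], "roll": -0.117, "grip": 100},
    {"xyz": [7.8, 6, 0], "roll": -0.117, "grip": 100},
    {"xyz": [7, 7, 0], "roll": -0.117, "grip": 100},
  ],
)

```text
time_s: 16.28
position: [0.6633, -0.0465, 0.1411]
tcp_rot: [[-0.591, 0.807, 0.001], [0.807, 0.591, 0.0], [-0.0, 0.001, -1.0]]
force: [0.7, 0.2, 0.3]
opening: 0.848
grasp_force: 0.0
```

>>> move_arm(
  increments=[
    {"xyz": [0, 0, 0], "roll": 0, "grip": 100},
    {"xyz": [0, 0, 0], "roll": 0, "grip": 100},
    {"xyz": [0, 0, 0], "roll": 0, "grip": 100},
  ],
)

```text
time_s: 16.53
position: [0.663, -0.0475, 0.1408]
tcp_rot: [[-0.584, 0.812, 0.0], [0.812, 0.584, -0.0], [-0.0, -0.0, -1.0]]
force: [-0.4, 0.4, 0.3]
opening: 0.99
grasp_force: 0.0
```

Run:
```python
from h import *
plan([.6622,-.0459,.1],36,n=2,dp=1)
im,d=cap('top'); K,M=T('top'); 
for l in ['index_pin']: print([(round(r['conf'],2),(M[:3,:3]@np.array(r['at'])+M[:3,3]).round(3).tolist()) for r in bot.spot_in(l,'top')])
```

```text
2 rows
[{"xyz": [0.9, 0.1, 20.4], "roll": -0.002, "grip": 100}, {"xyz": [0.9, 0.1, 20.4], "roll": -0.002, "grip": 100}]
[]
```

>>> move_arm(
  increments=[
    {"xyz": [0.9, 0, 20], "roll": 0, "grip": 100},
    {"xyz": [0.9, 0.1, 20], "roll": 0, "grip": 100},
    {"xyz": [0, 0, 0], "roll": 0, "grip": 100},
    {"xyz": [0, 0, 0], "roll": 0, "grip": 100},
  ],
)

```text
time_s: 16.97
position: [0.661, -0.046, 0.0997]
tcp_rot: [[-0.585, 0.811, -0.003], [0.811, 0.585, 0.001], [0.002, -0.002, -1.0]]
force: [-0.1, 0.3, 0.3]
opening: 1.0
grasp_force: 0.0
```

Run:
```python
from h import *
plan([.6622,-.0459,.0525],36,n=4,dp=1)
```

```text
4 rows
[{"xyz": [-0.2, 0.3, 11.8], "roll": -0.001, "grip": 100}, {"xyz": [-0.2, 0.3, 11.8], "roll": -0.001, "grip": 100}, {"xyz": [-0.2, 0.3, 11.8], "roll": -0.001, "grip": 100}, {"xyz": [-0.2, 0.3, 11.8], "roll": -0.001, "grip": 100}]
```

>>> move_arm(
  increments=[
    {"xyz": [-0.1, 0.3, 12], "roll": 0, "grip": 100},
    {"xyz": [-0.1, 0.3, 12], "roll": 0, "grip": 100},
    {"xyz": [0, 0.2, 12], "roll": 0, "grip": 100},
    {"xyz": [0, 0, 11], "roll": 0, "grip": 100},
    {"xyz": [0, 0, 0], "roll": 0, "grip": 100},
  ],
)

```text
time_s: 17.38
position: [0.6607, -0.0449, 0.0506]
tcp_rot: [[-0.586, 0.81, -0.005], [0.81, 0.586, 0.001], [0.004, -0.004, -1.0]]
force: [-0.3, 1.2, -1.0]
opening: 0.997
grasp_force: 0.0
```

>>> move_arm(
  increments=[
    {"xyz": [0, 0, 0], "roll": 0, "grip": 75},
    {"xyz": [0, 0, 0], "roll": 0, "grip": 75},
    {"xyz": [0, 0, 0], "roll": 0, "grip": 75},
  ],
)

```text
time_s: 17.63
position: [0.6634, -0.0455, 0.0543]
tcp_rot: [[-0.586, 0.81, 0.001], [0.81, 0.586, -0.0], [-0.001, 0.001, -1.0]]
force: [-0.3, -0.6, -0.7]
opening: 0.852
grasp_force: 0.0
```

Run:
```python
from h import *
plan([.6622,-.0459,.0525],36,n=1,dp=1)
```

```text
1 rows
[{"xyz": [0.4, -1.2, 1.8], "roll": -0.002, "grip": 100}]
```

>>> move_arm(
  increments=[
    {"xyz": [0, -0.6, 0.5], "roll": 0, "grip": 60},
    {"xyz": [0, 0, 0], "roll": 0, "grip": 60},
    {"xyz": [0, 0, 0], "roll": 0, "grip": 55},
    {"xyz": [0, 0, 0], "roll": 0, "grip": 50},
    {"xyz": [0, 0, 0], "roll": 0, "grip": 50},
  ],
)

```text
time_s: 18.05
position: [0.6625, -0.0459, 0.0537]
tcp_rot: [[-0.586, 0.81, 0.0], [0.81, 0.586, -0.0], [-0.0, 0.0, -1.0]]
force: [-1.1, 0.2, 1.3]
opening: 0.646
grasp_force: 30.0
```

Run:
```python
from h import *
s=bot.read_state();print(s['moment'],np.abs(s['qvel']).max())
plan([.6622,-.0459,.0525],36,n=1,dp=1)
```

```text
[-0.05516609  0.10337553 -0.01171644] 0.10134188562132133
1 rows
[{"xyz": [0.2, -0.2, 1.2], "roll": -0.002, "grip": 100}]
```

```bash
cat > m.py <<'E'
from h import *
s=bot.read_state(); R=np.array(s['tcp_rot']); y=np.arctan2(R[1,1],R[0,1])
print('yaw rad',round(y,4),'turned',round(np.radians(35.88)-y,4),'M',np.round(s['moment'],3),'F',np.round(s['force'],1),'p',np.round(s['position'],4),'op',round(s['opening'],3),'t',s['time_s'],'qv',np.abs(s['qvel']).max().round(2))
E
python3 m.py
```

```text
yaw rad 0.626 turned 0.0002 M [-0.055  0.103 -0.012] F [-1.1  0.2  1.3] p [ 0.6625 -0.0459  0.0537] op 0.646 t 18.05 qv 0.1
```

>>> move_arm(
  increments=[
    {"xyz": [0, 0, 0], "roll": 0.04, "grip": 50},
    {"xyz": [0, 0, 0], "roll": 0.05, "grip": 50},
    {"xyz": [0, 0, 0], "roll": 0.05, "grip": 50},
    {"xyz": [0, 0, 0], "roll": 0.04, "grip": 50},
    {"xyz": [0, 0, 0], "roll": 0, "grip": 50},
  ],
)

```text
time_s: 18.47
position: [0.6624, -0.046, 0.0537]
tcp_rot: [[-0.431, 0.902, 0.0], [0.902, 0.431, -0.0], [-0.0, -0.0, -1.0]]
force: [-1.2, -0.4, 3.1]
opening: 0.648
grasp_force: 30.0
```

```bash
python3 m.py
```

```text
yaw rad 0.4457 turned 0.1805 M [-0.177  0.169 -0.003] F [-1.2 -0.4  3.1] p [ 0.6624 -0.046   0.0537] op 0.648 t 18.4667 qv 2.78
```

>>> move_arm(
  increments=[
    {"xyz": [0, 0, 0], "roll": 0.025, "grip": 50},
    {"xyz": [0, 0, 0], "roll": 0.025, "grip": 50},
    {"xyz": [0, 0, 0], "roll": 0.025, "grip": 50},
  ],
)

```text
time_s: 18.72
position: [0.6624, -0.046, 0.0537]
tcp_rot: [[-0.363, 0.932, 0.0], [0.932, 0.363, -0.001], [-0.001, -0.0, -1.0]]
force: [-1.1, -0.8, 2.4]
opening: 0.644
grasp_force: 30.0
```

```bash
python3 m.py
```

```text
yaw rad 0.3717 turned 0.2545 M [-0.134  0.221  0.183] F [-1.1 -0.8  2.4] p [ 0.6624 -0.046   0.0537] op 0.644 t 18.7167 qv 17.1
```

>>> move_arm(
  increments=[
    {"xyz": [0, 0, 0], "roll": 0.025, "grip": 50},
    {"xyz": [0, 0, 0], "roll": 0.025, "grip": 50},
    {"xyz": [0, 0, 0], "roll": 0.025, "grip": 50},
    {"xyz": [0, 0, 0], "roll": 0.02, "grip": 50},
  ],
)

```text
time_s: 19.05
position: [0.6623, -0.046, 0.0537]
tcp_rot: [[-0.273, 0.962, 0.0], [0.962, 0.273, -0.001], [-0.001, -0.0, -1.0]]
force: [-2.0, -1.6, 3.8]
opening: 0.646
grasp_force: 30.0
```

```bash
python3 m.py
```

```text
yaw rad 0.2765 turned 0.3498 M [-0.193  0.278  0.204] F [-2.  -1.6  3.8] p [ 0.6623 -0.046   0.0537] op 0.646 t 19.05 qv 13.68
```

>>> move_arm(
  increments=[
    {"xyz": [0, 0, 0], "roll": 0.025, "grip": 50},
    {"xyz": [0, 0, 0], "roll": 0.025, "grip": 50},
    {"xyz": [0, 0, 0], "roll": 0.025, "grip": 50},
    {"xyz": [0, 0, 0], "roll": 0.02, "grip": 50},
  ],
)

```text
time_s: 19.38
position: [0.6622, -0.046, 0.0537]
tcp_rot: [[-0.18, 0.984, -0.0], [0.984, 0.18, -0.001], [-0.001, -0.0, -1.0]]
force: [-2.5, -0.7, 3.9]
opening: 0.642
grasp_force: 30.0
```

```bash
python3 m.py
```

```text
yaw rad 0.1809 turned 0.4454 M [-0.22   0.267  0.229] F [-2.5 -0.7  3.9] p [ 0.6622 -0.046   0.0537] op 0.642 t 19.3833 qv 13.69
```

>>> move_arm(
  increments=[
    {"xyz": [0, 0, 0], "roll": 0.025, "grip": 50},
    {"xyz": [0, 0, 0], "roll": 0.025, "grip": 50},
    {"xyz": [0, 0, 0], "roll": 0.025, "grip": 50},
    {"xyz": [0, 0, 0], "roll": 0.02, "grip": 50},
  ],
)

```text
time_s: 19.72
position: [0.6622, -0.046, 0.0537]
tcp_rot: [[-0.085, 0.996, -0.0], [0.996, 0.085, -0.001], [-0.0, -0.0, -1.0]]
force: [-2.1, -1.1, 5.8]
opening: 0.648
grasp_force: 30.0
```

```bash
python3 m.py
```

```text
yaw rad 0.0853 turned 0.5409 M [-0.228  0.401  0.155] F [-2.1 -1.1  5.8] p [ 0.6622 -0.046   0.0537] op 0.648 t 19.7167 qv 13.44
```

>>> move_arm(
  increments=[
    {"xyz": [0, 0, 0], "roll": 0.025, "grip": 50},
    {"xyz": [0, 0, 0], "roll": 0.025, "grip": 50},
    {"xyz": [0, 0, 0], "roll": 0.025, "grip": 50},
    {"xyz": [0, 0, 0], "roll": 0.02, "grip": 50},
  ],
)

```text
time_s: 20.05
position: [0.6621, -0.046, 0.0537]
tcp_rot: [[0.01, 1.0, -0.0], [1.0, -0.01, -0.0], [-0.0, -0.0, -1.0]]
force: [-2.4, -1.0, 5.6]
opening: 0.644
grasp_force: 30.0
```

```bash
python3 m.py
```

```text
yaw rad -0.0097 turned 0.636 M [-0.271  0.367  0.216] F [-2.4 -1.   5.6] p [ 0.6621 -0.046   0.0537] op 0.644 t 20.05 qv 13.41
```

>>> move_arm(
  increments=[
    {"xyz": [0, 0, 0], "roll": 0.025, "grip": 50},
    {"xyz": [0, 0, 0], "roll": 0.025, "grip": 50},
    {"xyz": [0, 0, 0], "roll": 0.025, "grip": 50},
    {"xyz": [0, 0, 0], "roll": 0.02, "grip": 50},
  ],
)

```text
time_s: 20.38
position: [0.662, -0.046, 0.0537]
tcp_rot: [[0.105, 0.995, -0.001], [0.995, -0.105, -0.0], [-0.001, -0.001, -1.0]]
force: [-1.7, -1.2, 6.1]
opening: 0.646
grasp_force: 30.0
```

```bash
python3 m.py
```

```text
yaw rad -0.1048 turned 0.731 M [-0.356  0.444  0.207] F [-1.7 -1.2  6.1] p [ 0.662  -0.046   0.0537] op 0.646 t 20.3833 qv 13.38
```

>>> move_arm(
  increments=[
    {"xyz": [0, 0, 0], "roll": 0.025, "grip": 50},
    {"xyz": [0, 0, 0], "roll": 0.025, "grip": 50},
    {"xyz": [0, 0, 0], "roll": 0.025, "grip": 50},
    {"xyz": [0, 0, 0], "roll": 0.02, "grip": 50},
  ],
)

```text
time_s: 20.72
position: [0.662, -0.046, 0.0537]
tcp_rot: [[0.198, 0.98, -0.001], [0.98, -0.198, -0.0], [-0.001, -0.001, -1.0]]
force: [-2.4, -1.1, 5.6]
opening: 0.642
grasp_force: 30.0
```

```bash
python3 m.py
```

```text
yaw rad -0.1997 turned 0.826 M [-0.271  0.417  0.133] F [-2.4 -1.1  5.6] p [ 0.662  -0.046   0.0537] op 0.642 t 20.7167 qv 13.27
```

>>> move_arm(
  increments=[
    {"xyz": [0, 0, 0], "roll": 0.025, "grip": 50},
    {"xyz": [0, 0, 0], "roll": 0.025, "grip": 50},
    {"xyz": [0, 0, 0], "roll": 0.025, "grip": 50},
    {"xyz": [0, 0, 0], "roll": 0.02, "grip": 50},
  ],
)

```text
time_s: 21.05
position: [0.662, -0.046, 0.0537]
tcp_rot: [[0.29, 0.957, -0.001], [0.957, -0.29, -0.0], [-0.001, -0.001, -1.0]]
force: [-1.8, -2.0, 5.4]
opening: 0.652
grasp_force: 30.0
```

```bash
python3 m.py
```

```text
yaw rad -0.2947 turned 0.9209 M [-0.283  0.45   0.184] F [-1.8 -2.   5.4] p [ 0.662  -0.046   0.0537] op 0.652 t 21.05 qv 13.29
```

>>> move_arm(
  increments=[
    {"xyz": [0, 0, 0], "roll": 0.025, "grip": 50},
    {"xyz": [0, 0, 0], "roll": 0.025, "grip": 50},
    {"xyz": [0, 0, 0], "roll": 0.025, "grip": 50},
    {"xyz": [0, 0, 0], "roll": 0.02, "grip": 50},
  ],
)

```text
time_s: 21.38
position: [0.6619, -0.046, 0.0537]
tcp_rot: [[0.38, 0.925, -0.001], [0.925, -0.38, -0.0], [-0.001, -0.001, -1.0]]
force: [-3.2, -1.4, 5.7]
opening: 0.642
grasp_force: 30.0
```

```bash
python3 m.py
```

```text
yaw rad -0.3896 turned 1.0159 M [-0.293  0.495  0.172] F [-3.2 -1.4  5.7] p [ 0.6619 -0.046   0.0537] op 0.642 t 21.3833 qv 13.39
```

>>> move_arm(
  increments=[
    {"xyz": [0, 0, 0], "roll": 0.025, "grip": 50},
    {"xyz": [0, 0, 0], "roll": 0.025, "grip": 50},
    {"xyz": [0, 0, 0], "roll": 0.025, "grip": 50},
    {"xyz": [0, 0, 0], "roll": 0.02, "grip": 50},
  ],
)

```text
time_s: 21.72
position: [0.6618, -0.0459, 0.0537]
tcp_rot: [[0.466, 0.885, -0.001], [0.885, -0.466, -0.0], [-0.001, -0.001, -1.0]]
force: [-3.2, -0.6, 5.2]
opening: 0.643
grasp_force: 30.0
```

```bash
python3 m.py
```

```text
yaw rad -0.4846 turned 1.1108 M [-0.368  0.489  0.175] F [-3.2 -0.6  5.2] p [ 0.6618 -0.0459  0.0537] op 0.643 t 21.7167 qv 13.2
```

>>> move_arm(
  increments=[
    {"xyz": [0, 0, 0], "roll": 0.02, "grip": 50},
    {"xyz": [0, 0, 0], "roll": 0.02, "grip": 50},
    {"xyz": [0, 0, 0], "roll": 0.02, "grip": 50},
    {"xyz": [0, 0, 0], "roll": 0.02, "grip": 50},
  ],
)

```text
time_s: 22.05
position: [0.6618, -0.0459, 0.0537]
tcp_rot: [[0.535, 0.845, -0.001], [0.845, -0.535, -0.0], [-0.001, -0.001, -1.0]]
force: [-2.8, -1.1, 4.7]
opening: 0.648
grasp_force: 30.0
```

```bash
python3 m.py
```

```text
yaw rad -0.5642 turned 1.1904 M [-0.272  0.584  0.286] F [-2.8 -1.1  4.7] p [ 0.6618 -0.0459  0.0537] op 0.648 t 22.05 qv 13.64
```

>>> move_arm(
  increments=[
    {"xyz": [0, 0, 0], "roll": 0.015, "grip": 50},
    {"xyz": [0, 0, 0], "roll": 0.015, "grip": 50},
    {"xyz": [0, 0, 0], "roll": 0, "grip": 50},
  ],
)

```text
time_s: 22.3
position: [0.6618, -0.0459, 0.0537]
tcp_rot: [[0.559, 0.829, -0.001], [0.829, -0.559, -0.0], [-0.001, -0.001, -1.0]]
force: [-2.3, -1.7, 5.3]
opening: 0.644
grasp_force: 30.0
```

```bash
python3 m.py
```

```text
yaw rad -0.5938 turned 1.22 M [-0.308  0.616  0.175] F [-2.3 -1.7  5.3] p [ 0.6618 -0.0459  0.0537] op 0.644 t 22.3 qv 0.71
```

>>> move_arm(
  increments=[
    {"xyz": [0, 0, 0], "roll": 0.015, "grip": 50},
    {"xyz": [0, 0, 0], "roll": 0.015, "grip": 50},
    {"xyz": [0, 0, 0], "roll": 0, "grip": 50},
  ],
)

```text
time_s: 22.55
position: [0.6619, -0.0459, 0.0537]
tcp_rot: [[0.584, 0.812, -0.001], [0.812, -0.584, -0.0], [-0.001, -0.001, -1.0]]
force: [-2.5, -1.6, 4.8]
opening: 0.647
grasp_force: 30.0
```

```bash
python3 m.py
```

```text
yaw rad -0.6235 turned 1.2497 M [-0.281  0.648  0.278] F [-2.5 -1.6  4.8] p [ 0.6619 -0.0459  0.0537] op 0.647 t 22.55 qv 0.51
```

>>> move_arm(
  increments=[
    {"xyz": [0, 0, 0], "roll": 0.015, "grip": 50},
    {"xyz": [0, 0, 0], "roll": 0.015, "grip": 50},
    {"xyz": [0, 0, 0], "roll": 0, "grip": 50},
  ],
)

```text
time_s: 22.8
position: [0.6619, -0.0459, 0.0537]
tcp_rot: [[0.608, 0.794, -0.001], [0.794, -0.608, -0.0], [-0.001, -0.001, -1.0]]
force: [-2.6, -1.1, 6.5]
opening: 0.644
grasp_force: 30.0
```

```bash
python3 m.py
```

```text
yaw rad -0.6534 turned 1.2796 M [-0.266  0.577  0.293] F [-2.6 -1.1  6.5] p [ 0.6619 -0.0459  0.0537] op 0.644 t 22.8 qv 0.64
```

>>> move_arm(
  increments=[
    {"xyz": [0, 0, 0], "roll": 0.02, "grip": 50},
    {"xyz": [0, 0, 0], "roll": 0.02, "grip": 50},
    {"xyz": [0, 0, 0], "roll": 0, "grip": 50},
  ],
)

```text
time_s: 23.05
position: [0.6619, -0.0459, 0.0537]
tcp_rot: [[0.639, 0.769, -0.001], [0.769, -0.639, -0.001], [-0.001, -0.0, -1.0]]
force: [-2.9, -1.0, 6.0]
opening: 0.648
grasp_force: 30.0
```

```bash
python3 m.py
```

```text
yaw rad -0.6932 turned 1.3194 M [-0.202  0.635  0.365] F [-2.9 -1.   6. ] p [ 0.6619 -0.0459  0.0537] op 0.648 t 23.05 qv 0.74
```

>>> move_arm(
  increments=[
    {"xyz": [0, 0, 0], "roll": 0.02, "grip": 50},
    {"xyz": [0, 0, 0], "roll": 0.02, "grip": 50},
    {"xyz": [0, 0, 0], "roll": 0.02, "grip": 50},
    {"xyz": [0, 0, 0], "roll": 0, "grip": 50},
  ],
)

```text
time_s: 23.38
position: [0.6619, -0.0459, 0.0537]
tcp_rot: [[0.684, 0.73, -0.001], [0.73, -0.684, -0.001], [-0.001, -0.0, -1.0]]
force: [-3.1, -1.6, 5.8]
opening: 0.645
grasp_force: 30.0
```

```bash
python3 m.py
```

```text
yaw rad -0.7527 turned 1.3789 M [-0.157  0.66   0.483] F [-3.1 -1.6  5.8] p [ 0.6619 -0.0459  0.0537] op 0.645 t 23.3833 qv 0.79
```

>>> move_arm(
  increments=[
    {"xyz": [0, 0, 0], "roll": 0.02, "grip": 50},
    {"xyz": [0, 0, 0], "roll": 0.02, "grip": 50},
    {"xyz": [0, 0, 0], "roll": 0.02, "grip": 50},
    {"xyz": [0, 0, 0], "roll": 0, "grip": 50},
  ],
)

```text
time_s: 23.72
position: [0.662, -0.0459, 0.0537]
tcp_rot: [[0.726, 0.688, -0.001], [0.688, -0.726, -0.001], [-0.001, -0.0, -1.0]]
force: [-2.3, -1.0, 6.1]
opening: 0.645
grasp_force: 30.0
```

```bash
python3 m.py
```

```text
yaw rad -0.8121 turned 1.4384 M [-0.076  0.646  0.576] F [-2.3 -1.   6.1] p [ 0.662  -0.0459  0.0537] op 0.645 t 23.7167 qv 0.96
```

>>> move_arm(
  increments=[
    {"xyz": [0, 0, 0], "roll": 0.02, "grip": 50},
    {"xyz": [0, 0, 0], "roll": 0.02, "grip": 50},
    {"xyz": [0, 0, 0], "roll": 0.02, "grip": 50},
    {"xyz": [0, 0, 0], "roll": 0, "grip": 50},
    {"xyz": [0, 0, 0], "roll": 0, "grip": 50},
  ],
)

```text
time_s: 24.13
position: [0.662, -0.0459, 0.0537]
tcp_rot: [[0.765, 0.644, -0.001], [0.644, -0.765, -0.001], [-0.001, -0.0, -1.0]]
force: [-3.2, -1.7, 5.7]
opening: 0.651
grasp_force: 30.0
```

```bash
python3 m.py
```

```text
yaw rad -0.8713 turned 1.4976 M [-0.006  0.634  0.718] F [-3.2 -1.7  5.7] p [ 0.662  -0.0459  0.0537] op 0.651 t 24.1333 qv 0.09
```

>>> move_arm(
  increments=[
    {"xyz": [0, 0, 0], "roll": 0.01, "grip": 50},
    {"xyz": [0, 0, 0], "roll": 0, "grip": 50},
    {"xyz": [0, 0, 0], "roll": 0, "grip": 50},
    {"xyz": [0, 0, 0], "roll": 0, "grip": 50},
  ],
)

```text
time_s: 24.47
position: [0.6621, -0.0459, 0.0537]
tcp_rot: [[0.771, 0.636, -0.001], [0.636, -0.771, -0.001], [-0.001, 0.0, -1.0]]
force: [-1.4, -1.0, 6.2]
opening: 0.647
grasp_force: 30.0
```

```bash
python3 m.py
```

```text
yaw rad -0.881 turned 1.5072 M [0.037 0.773 0.769] F [-1.4 -1.   6.2] p [ 0.6621 -0.0459  0.0537] op 0.647 t 24.4667 qv 0.11
```

>>> move_arm(
  increments=[
    {"xyz": [0, 0, 0], "roll": 0, "grip": 85},
    {"xyz": [0, 0, 0], "roll": 0, "grip": 90},
    {"xyz": [0, 0, 0], "roll": 0, "grip": 90},
    {"xyz": [0, 0, 0], "roll": 0, "grip": 90},
    {"xyz": [0, 0, 0], "roll": 0, "grip": 90},
  ],
)

```text
time_s: 24.88
position: [0.6623, -0.0457, 0.0529]
tcp_rot: [[0.774, 0.634, -0.0], [0.634, -0.774, 0.0], [0.0, -0.0, -1.0]]
force: [0.1, -0.4, 0.0]
opening: 0.881
grasp_force: 0.0
```

```bash
python3 m.py
```

```text
yaw rad -0.8844 turned 1.5106 M [-0.161  0.145 -0.066] F [ 0.1 -0.4  0. ] p [ 0.6623 -0.0457  0.0529] op 0.881 t 24.8833 qv 0.07
```

Released cleanly. Lift straight up, then check the pin.

>>> move_arm(
  increments=[
    {"xyz": [0, 0, -12], "roll": 0, "grip": 90},
    {"xyz": [0, 0, -20], "roll": 0, "grip": 90},
    {"xyz": [0, 0, -30], "roll": 0, "grip": 90},
    {"xyz": [0, 0, -30], "roll": 0, "grip": 90},
    {"xyz": [0, 0, -30], "roll": 0, "grip": 90},
  ],
)

```text
time_s: 25.3
position: [0.6622, -0.0457, 0.1771]
tcp_rot: [[0.773, 0.634, 0.0], [0.634, -0.773, 0.0], [0.0, -0.0, -1.0]]
force: [0.2, -0.2, 0.5]
opening: 0.894
grasp_force: 0.0
```

>>> move_arm(
  increments=[
    {"xyz": [0, 0, -20], "roll": 0, "grip": 90},
    {"xyz": [0, 0, 0], "roll": 0, "grip": 90},
    {"xyz": [0, 0, 0], "roll": 0, "grip": 90},
  ],
)

```text
time_s: 25.55
position: [0.6632, -0.0459, 0.1976]
tcp_rot: [[0.773, 0.634, 0.004], [0.634, -0.773, -0.001], [0.003, 0.003, -1.0]]
force: [-0.5, 0.4, -1.1]
opening: 0.898
grasp_force: 0.0
```

```bash
python3 m.py
python3 - <<'E'
from h import *
im,d=cap('scene'); cv2.imwrite('pics/s6.png',cv2.resize(im[150:270,250:410,::-1],None,fx=4,fy=4,interpolation=cv2.INTER_CUBIC))
s=bot.read_state(); im,d=cap('wrist','w6.png'); P=cloud('wrist',d,T('wrist',s))
m=(np.hypot(P[...,0]-.6505,P[...,1]+.0945)<.012)&(P[...,2]>.1); q=P[m]; print(len(q), q.mean(0) if len(q) else 0, np.percentile(q[:,2],90) if len(q) else 0)
E
```

```text
yaw rad -0.8841 turned 1.5103 M [-0.101  0.107 -0.   ] F [-0.5  0.4 -1.1] p [ 0.6632 -0.0459  0.1976] op 0.898 t 25.55 qv 2.91
363 [ 0.64968765 -0.09231198  0.10929864] 0.11177734059374603
```

View pics/s6.png

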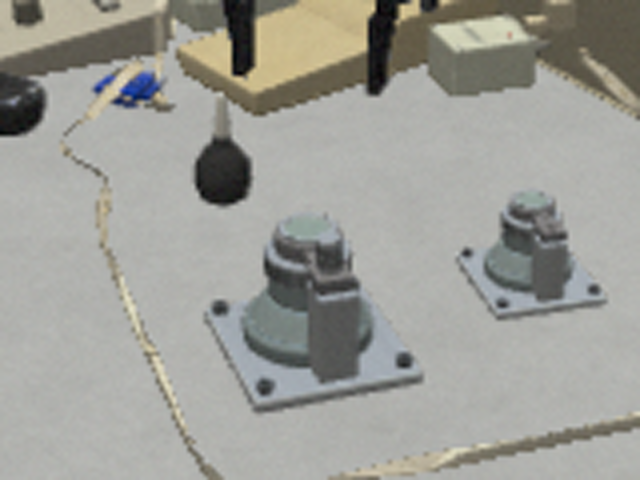

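The pin head stands on the arm at about (330,245) in the crop. Its top measures 0.1118 m, which means fully home (0.1115), and the gripper is clear.

```bash
python3 -c "
from rig import bot
print(bot.hand_in())"
```

```text
the job is handed in; nothing more can be done
None
```

I handed the job in after about 26 s of robot time; the hand-in gave no verdict. By my measurements, the barrel is at index, the pin is fully home (head top at 111.8 mm, expected 111.5 mm), the ring was held at about 0.7–0.77 N·m before release, and the gripper is clear.

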